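# Push a vial carrier over the sill of a clamping dock

### The arm

A 7-joint arm with a two-finger parallel gripper is mounted at the origin on a cart in front of the work surface, level with it; the furniture and walls round the work are solid. World frame = base frame: x ahead of the robot, y to its left, z up, the work surface at z = 0. Lengths are in m, angles in rad, forces in N, time in s.
With the tool pointing down it reaches from about 0.425 to 0.925 m from the base axis. Payload 6.8 kg.
Tool frame: the origin (TCP) lies at the centre of the arm's flange, where the gripper is bolted on; the fingertips stand 173 mm ahead of it and the grasp point (between the pads) lies 155 mm ahead of it (r.hold_point_z is the distance from the TCP to the grasp point, in m); z points along the fingers, x is the direction in which the jaws open and shut, and the axes are right-handed (so a half turn about z gives the same grasp; the last joint's range is limited). The gripper opens to 85 mm and grips with 20 to 120 N. Pads are 22 mm wide; open, the fingers measure 114 mm over their backs; the gripper's body (76 mm by 85 mm) begins 54 mm behind the grasp point. The pads swing forward as they close: fully open they stand 13 mm farther back than shut.
Start: joints at [-1.227, 0.477, 0.022, 1.555, -0.011, 1.109, -0.083], TCP at [0.295, 0.607, 0.405] pointing down, gripper open.
Joint ranges: [-2.96, 2.96], [-0.34, 2.1], [-1.41, 1.46], [0.24, 2.44], [-1.37, 4.51], [0.17, 1.92], [-2.96, 2.96]. Speed limits (rad/s): [2.39, 2.39, 3.14, 3.14, 3.14, 3.14, 3.14].

### API

Orientations are given as a rotation vector (axis times angle).
In Python, from bench import r gives the robot as it stands.
- The arm moves only by the tool apply_moves, never from a script. Its arguments are lists of equal length, an entry for each row: "dp": the shift along the tool's x, y, z scaled (see below), a list of three; "twist": the turn, a rotation vector about the tool's x, y, z scaled (see below), a list of three; "jaw": the closure in counts, from 0 (fully open) to 255 (shut). In form: {"dp": [[x, y, z], ...], "twist": [[rx, ry, rz], ...], "jaw": [jaw, ...]}. A call has 1 to 20 rows; each row shifts and turns the pose as measured when the row begins, along the tool's axes as they then stand; what a row does not reach is not made up. The controller multiplies each number of a shift by 12 cm and each number of a turn by 120 degrees. A row lasts 1/10 s, in which the tool goes at most 50 mm and 8.59 degrees, less where a joint would pass 70% of its speed; a pose out of reach is approached as far as the arm can. A call with a number of a shift or a turn outside -1 to 1 is refused whole. A call with a gripper value outside its range is refused whole. The fingers move at their own pace and stop on an object; "grip_force" is the grip in N (left out, the last holds). Time passes only in rows, so rows that do not move let the fingers close. It gives the time, the measured TCP pose, the force and the opening at its end, in the units of the state.
- r.get_obs(): the state, without advancing time (a new reading comes with each control period).
- r.grab_frame(name): name is "side" or "top" or "wrist"; returns a dict with "color" (480x640x3 uint8, red, green, blue), "z_map" (480x640 float32, m along the optical axis (not along the pixel's ray), 0 where there is no reading), "intrinsics" (3x3 intrinsics, pixels), "R" (3x3) and "t" (3): a world point X has camera coordinates R X + t; the wrist camera has in their place "hand_eye" (4x4, takes a point from camera to tool coordinates, whose origin is the TCP and whose axes are the tool frame's). Camera axes: x right, y down, z forward; pixel columns grow to the right and rows downward; lengths in m; the calibration is good to about 2 mm. A picture is of the moment at which its call begins: read the wrist's pose just before it.
- r.hand_in(): hands the job in, once; it reports no verdict.
The state is a dict: "clock": time; "joints": joint angles; "qvel": joint speeds; "tau": joint torques, N m; "tcp_pos": TCP position; "orientation": TCP orientation; "contact_force": force on the tool from outside, world axes, zero at the start; "moment": the same for the moment, N m; "grip_width": finger opening in m.
Only numpy, scipy, OpenCV 4.12 (cv2) and the standard library are available. Lean on these libraries where they do the work, as an engineer would, in place of code of your own. Each camera call takes 0.05 s, during which the arm holds its last target.

### The job

Put the vial carrier into the blue dock in front of it: take the yellow lug, raise only that leading end and draw it forward until it rests on the dock's sill with the black rear end staying down on the desk, and let go. Then push the carrier in from its black rear lug, over the sill and against the sprung orange bar, until the rear end drops down behind the sill and the carrier lies flat and clamped. Do it gently, without carrying the carrier or ramming the dock (the bar must not be driven hard onto its end), and leave the bottle and the beaker alone.

Things in the scene. Friction and masses are not known exactly. Their poses are not given: they have to be found in the camera images.
- carrier: Loose grey open box with six capped amber vials fixed in it, about 0.55 kg (varies), 110 x 80 mm, walls 26 mm high, vials to 44 mm. Origin: centre of its underside. x points to its leading end (yellow lug), y to its left, z up. A lug stands at the middle of each end: yellow in front, black at the rear.
- front_lug (a point): Grasp point in the yellow lug: a fin 12 mm thick (along carrier y), 24 mm long (along x), its top 76 mm above the underside. The point is 42 mm ahead of the carrier's origin and 60 mm above its underside; carrier axes. A firm grip on a lug also holds the pitch of the carrier, so the gripper must pitch with it (about 0.2 rad) when one end is raised.
- rear_lug (a point): Grasp point in the black lug, of the same size: 42 mm behind the carrier's origin, 60 mm above the underside; carrier axes.
- front_edge (a point): Middle of the carrier's lower leading edge, 55 mm ahead of its origin; carrier axes.
- rear_edge (a point): Middle of the carrier's lower rear edge, 55 mm behind its origin; carrier axes.
- dock: Fixed aluminium dock base; origin on the desk, x the way the carrier goes in, y left. The blue nest (sill, floor, guides, bar) is clamped on it at an UNMEASURED setting: up to 14 mm to either side of nominal along dock x; it does not give. Side guides 20 mm high, inner faces at y = +-43 mm (3 mm play a side), flared in front; nest floor 3 mm above the desk. Nominal places follow.
- sill_nominal (a point): Nominal middle of the blue sill's rounded top, at dock x = -60 mm, 14 mm above the desk; the real sill is displaced with the nest by up to 14 mm along x. The sill is 10 mm thick along x and 92 mm wide; dock axes.
- bar_nominal (a point): Nominal middle of the orange bar's face, at dock x = +51 mm, 17 mm above the desk (face 6 to 28 mm high); displaced with the nest. Sprung along +x: yields at 4 N, 10 N at its solid end 10.5 mm in; damped (3 N more at 20 mm/s). Sill to bar is 106 mm, so the 110 mm carrier drops behind the sill only with the bar pressed in about 7.5 mm (4 mm once flat), and may need pressing down. Dock axes.
- seat_nominal (a point): Nominal place of the seated carrier's origin: dock x = y = 0, 3 mm above the desk; the real place is displaced with the nest along x. The bar then holds the carrier against the inner face of the sill. Dock axes.
- bottle: Bystander: loose amber reagent bottle with a black cap, diameter 48 mm, 93 mm high; origin at the centre of its underside.
- beaker: Bystander: loose small glass beaker, 57 x 60 mm, 86 mm high; origin at the centre of its underside.
Things that resemble listed ones, but are neither listed nor needed, are in the scene too. Leave any turquoise look-alike of the carrier alone.

How it is judged:
By the outcome, as a careful person would: the job done as asked, in the order asked, and still so for the second after the job is handed in, with the robot touching nothing.
It also fails if it takes over 64 s, if anything falls off the work surface, if the arm or the gripper's body presses on something with over 40 N, if the wrist force passes 120 N, or if a joint passes its speed limit or range.

## Working session

There is one attempt and no reset: what is moved stays moved. The work goes in short steps, Python scripts to look and compute and a tool call to move; the robot and the scene stay as the last step left them, time stands still between calls to the robot, and variables do not carry over. Pictures are saved under pics/ and viewed, and the job is handed in when it is done.

Besides the shell and the picture viewer there is one more tool, called as name(argument=value, ...) on one line, values as JSON. apply_moves: Moves the arm, as the interface text tells. Shifts and turns lie within -1 to 1; 1 stands for 12 cm of shift or 120 degrees of turn. Its arguments: {"type":"object","properties":{"dp":{"type":"array"},"twist":{"type":"array"},"jaw":{"type":"array"},"grip_force":{"type":"number"}},"required":["dp","twist","jaw"]}

```bash
ls; mkdir -p pics
python3 - <<'E'
from bench import r
import cv2,numpy as np
o=r.get_obs(); print(o)
for n in ["side","top","wrist"]:
    f=r.grab_frame(n); cv2.imwrite(f"pics/{n}0.png",f["color"][:,:,::-1]); 
    np.savez(f"pics/{n}0.npz",**{k:v for k,v in f.items()})
    print(n,f["intrinsics"].tolist(), [np.round(f[k],4).tolist() for k in("R","t","hand_eye") if k in f])
E
```

```text
pics
{'clock': 0.0, 'joints': array([-1.22710463,  0.4777779 ,  0.02232724,  1.55645071, -0.01150014,
        1.10933057, -0.08307915]), 'qvel': array([ 0.00112639, -0.00088119,  0.00106695, -0.00045776, -0.00163835,
        0.00047284, -0.00035663]), 'tau': array([ 7.08012431e-04, -5.96465635e+01,  1.60831869e+00, -2.81184286e+01,
        1.25684054e-02,  9.32497031e-03,  3.00038948e-06]), 'tcp_pos': array([0.29455314, 0.60702605, 0.4037404 ]), 'orientation': array([ 2.66159661e+00,  1.66694116e+00, -2.33189191e-03]), 'contact_force': array([-0.39545154,  0.15413051,  0.06305157]), 'moment': array([-0.03100062, -0.03755743, -0.01437043]), 'grip_width': 0.08572129176240806}
side [[495.1246718258626, 0.0, 321.7686520013238], [0.0, 495.1246718258626, 234.59265794719406], [0.0, 0.0, 1.0]] [[[0.996, -0.0893, -0.0036], [-0.0544, -0.5736, -0.8173], [0.0709, 0.8142, -0.5762]], [-0.528, 0.2167, 0.9989]]
top [[555.2277000977585, 0.0, 320.70170713841253], [0.0, 555.2277000977585, 239.79929086157554], [0.0, 0.0, 1.0]] [[[0.0152, -0.9998, -0.0119], [-0.9879, -0.0132, -0.1546], [0.1544, 0.0141, -0.9879]], [0.2339, 0.565, 1.1824]]
wrist [[338.89003942949853, 0.0, 321.3032421044447], [0.0, 338.89003942949853, 238.72734402158628], [0.0, 0.0, 1.0]] [[[1.0, -0.0008, -0.0004, -0.0002], [0.0009, 0.9521, 0.3057, -0.0774], [0.0002, -0.3057, 0.9521, 0.0306], [0.0, 0.0, 0.0, 1.0]]]
```

View pics/side0.png

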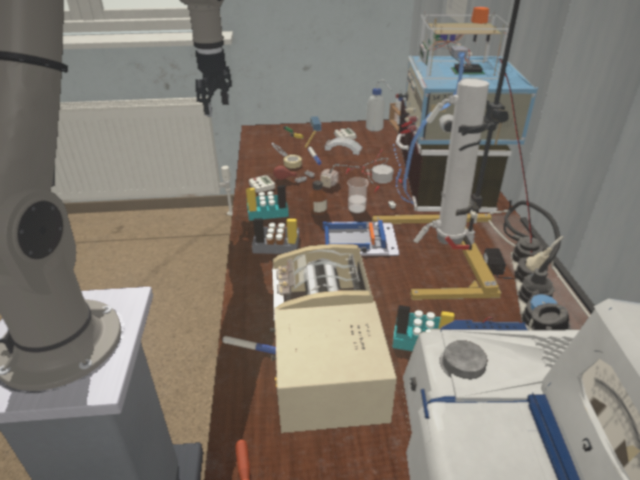

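View pics/top0.png

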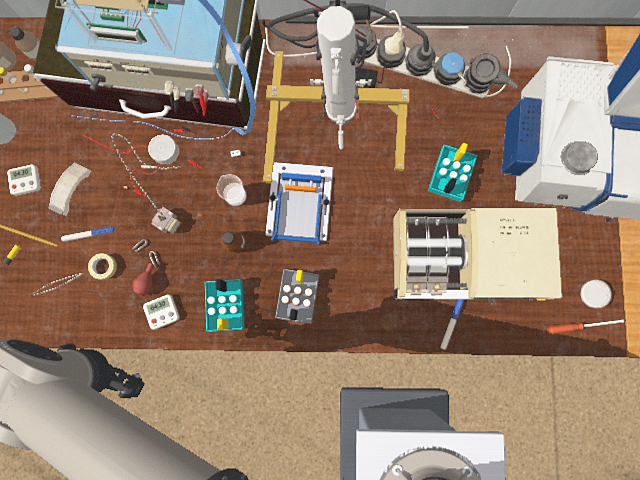

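View pics/wrist0.png

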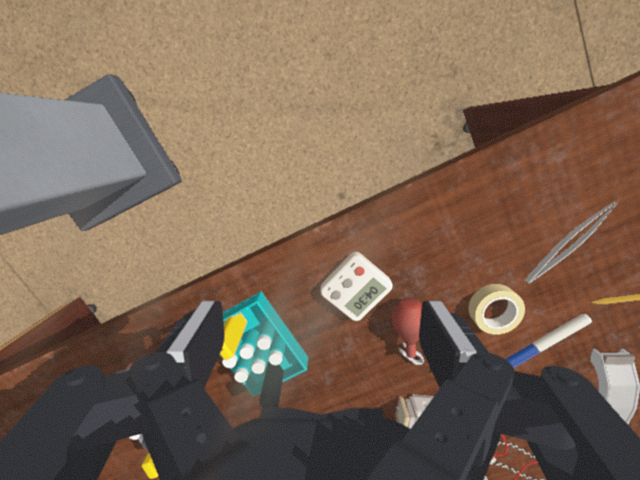

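Candidates in the top image are the grey box at (298,296), a turquoise box at (223,304) and a turquoise box at (455,170). By the description I choose the grey one. The dock is at (301,203), the bottle at (232,241) and the beaker at (232,190). I'll check this in a close crop.

Run:
```python
import cv2
im=cv2.imread("pics/top0.png"); c=im[155:335,210:350]
cv2.imwrite("pics/crop0.png",cv2.resize(c,None,fx=3.3,fy=3.3,interpolation=cv2.INTER_CUBIC)[:600])
import numpy as np
d=np.load("pics/top0.npz");K=d["intrinsics"];R=d["R"];t=d["t"];z=d["z_map"]
v,u=np.mgrid[0:480,0:640]
P=np.stack([(u-K[0,2])/K[0,0]*z,(v-K[1,2])/K[1,1]*z,z],-1)
W=(P-t)@R
np.save("pics/topW.npy",W)
# height map
for (uu,vv) in [(260,320),(340,300),(260,270),(300,200),(298,296),(298,275)]: print(uu,vv,np.round(W[vv,uu],4))
h=np.clip(W[...,2]/0.1,0,1)
cv2.imwrite("pics/h0.png",cv2.resize((h[155:335,210:350]*255).astype(np.uint8),None,fx=3.3,fy=3.3,interpolation=cv2.INTER_NEAREST))
```

```text
260 320 [0.3846 0.3759 0.0018]
340 300 [0.4318 0.197  0.0028]
260 270 [ 0.4976  0.3801 -0.003 ]
300 200 [0.6602 0.2917 0.0058]
298 296 [0.4394 0.2918 0.0022]
298 275 [0.4802 0.2888 0.0757]
```

View pics/crop0.png

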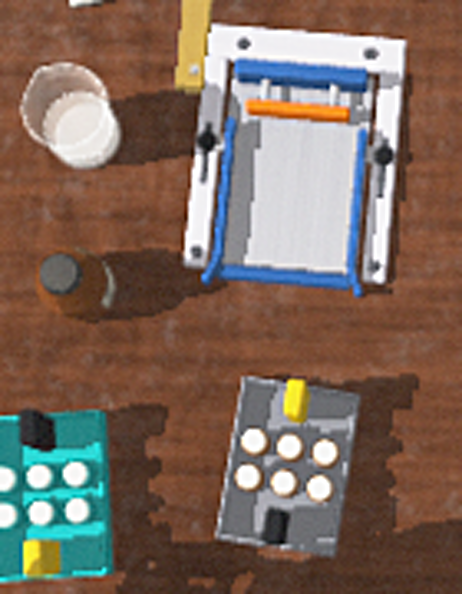

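View pics/h0.png

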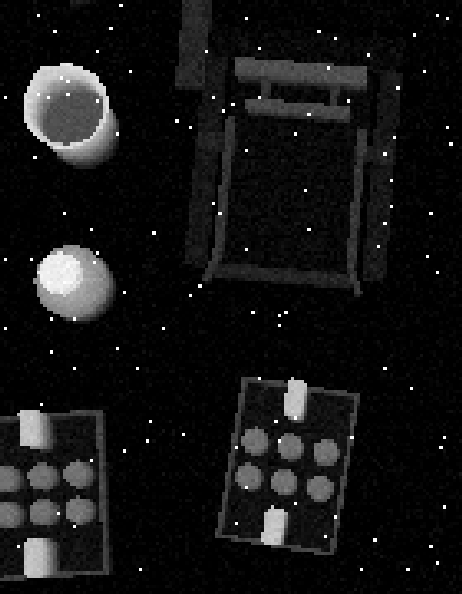

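The crop shows the grey carrier with yellow lug at crop (295,400), pointing toward the dock, and the black lug at (275,525). The sill runs from (215,272) to (355,283), and the bar is at (298,110). Next I measure.

```bash
cat > m.py <<'E'
import numpy as np,cv2
def world(f):
    K=f["intrinsics"];R=f["R"];t=f["t"];z=f["z_map"]
    v,u=np.mgrid[0:480,0:640]
    P=np.stack([(u-K[0,2])/K[0,0]*z,(v-K[1,2])/K[1,1]*z,z],-1)
    return (P-t)@R
def ray(f,u,v,h):
    K=f["intrinsics"];R=f["R"];t=f["t"]
    d=R.T@np.linalg.solve(K,[u,v,1]);c=-R.T@t
    return c+d*(h-c[2])/d[2]
def mask_pts(f,box,hsv_lo,hsv_hi,zlo,zhi):
    W=world(f);hsv=cv2.cvtColor(f["color"],cv2.COLOR_RGB2HSV)
    m=cv2.inRange(hsv,np.array(hsv_lo),np.array(hsv_hi))>0
    b=np.zeros_like(m);b[box[1]:box[3],box[0]:box[2]]=1
    m&=b&(f["z_map"]>0)&(W[...,2]>zlo)&(W[...,2]<zhi)
    return W[m],np.argwhere(m)
E
python3 - <<'E'
from m import *
f=dict(np.load("pics/top0.npz"))
W=world(f)
def show(n,p):
    if len(p)==0: print(n,0);return
    r=cv2.minAreaRect((p[:,:2]*1000).astype(np.float32)); print(n,len(p),"med",np.round(np.median(p,0),4),"rect",np.round(r[0],1),np.round(r[1],1),round(r[2],1))
    return r
# carrier rim
s=W[255:330,270:325].reshape(-1,3)
rim=s[(s[:,2]>.018)&(s[:,2]<.034)]
show("rim",rim)
allc=s[s[:,2]>.018]; show("all",allc)
y,_=mask_pts(f,(270,255,325,330),(20,120,80),(35,255,255),.066,.085);show("yellow",y)
s2=s[(s[:,2]>.066)&(s[:,2]<.085)]
show("lugsboth",s2)
bl=s2[s2[:,0]<.45];show("black",bl)
fr=s2[s2[:,0]>.45];show("front",fr)
d=fr.mean(0)-bl.mean(0);print("lug yaw",np.degrees(np.arctan2(d[1],d[0])),np.linalg.norm(d))
b,_=mask_pts(f,(262,155,340,250),(100,120,60),(125,255,255),-.01,.06);show("blue",b)
print(np.histogram(b[:,0],bins=np.arange(.56,.78,.005)))
o,_=mask_pts(f,(262,155,340,250),(5,150,100),(18,255,255),-.01,.06);show("orange",o)
for yy in [.25,.26,.27,.28,.29,.3,.31,.32,.33]:
    q=b[(abs(b[:,1]-yy)<.005)&(b[:,0]<.63)]; q2=o[abs(o[:,1]-yy)<.005]
    print(yy,len(q),np.round(q[:,0].min() if len(q) else 0,4),np.round(q[:,0].max() if len(q) else 0,4),np.round(np.median(q[:,2]),4),'| o',np.round([q2[:,0].min(),q2[:,0].max(),np.median(q2[:,2])],4) if len(q2) else 0)
for xx in np.arange(.6,.74,.02):
    q=b[(abs(b[:,0]-xx)<.006)];ym=q[:,1].mean();L=q[q[:,1]>.29];Rr=q[q[:,1]<.29]
    print(round(xx,3),np.round([L[:,1].min(),L[:,1].max(),Rr[:,1].min(),Rr[:,1].max()],4) if len(L) and len(Rr) else 0)
E
```

```text
rim 294 med [0.4417 0.2941 0.0259] rect [439.6 293.6] [ 80.5 109.9] 81.7
all 738 med [0.4395 0.293  0.0397] rect [435.9 275. ] [118.3 111.8] 81.7
yellow 61 med [0.4804 0.2867 0.0751] rect [480.4 287.5] [11.5 22.5] 81.3
lugsboth 128 med [0.408  0.2934 0.0755] rect [439.6 293.5] [ 12.1 107.3] 82.0
black 66 med [0.3974 0.2994 0.0759] rect [398.1 299.3] [12.  23.3] 82.6
front 62 med [0.4804 0.2867 0.0751] rect [481.  287.4] [11.5 23.6] 81.3
lug yaw -8.125468224088545 0.08398951948675248
blue 696 med [0.6345 0.2985 0.0194] rect [638.3 295. ] [110.9 154.9] 85.3
(array([ 19, 101,  72,  19,  12,  12,  10,  13,  13,  15,   9,  11,  12,
        13,  14,  10,  11,  11,  12,  12,  11,  11,   8,   4,   0,   0,
         0,   0,  50, 117,  74,  15,   0,   0,   0,   0,   0,   0,   0,
         0,   0,   0,   0]), array([0.56 , 0.565, 0.57 , 0.575, 0.58 , 0.585, 0.59 , 0.595, 0.6  ,
       0.605, 0.61 , 0.615, 0.62 , 0.625, 0.63 , 0.635, 0.64 , 0.645,
       0.65 , 0.655, 0.66 , 0.665, 0.67 , 0.675, 0.68 , 0.685, 0.69 ,
       0.695, 0.7  , 0.705, 0.71 , 0.715, 0.72 , 0.725, 0.73 , 0.735,
       0.74 
[... 255 characters left out ...]
 16 0.5635 0.5708 0.0121 | o [0.5516 0.7496 0.0146]
0.28 18 0.564 0.5704 0.013 | o [0.5465 0.7687 0.011 ]
0.29 19 0.5648 0.5732 0.0119 | o [0.5468 0.7689 0.0104]
0.3 16 0.5659 0.5724 0.0129 | o [0.6817 0.7701 0.0191]
0.31 22 0.5659 0.5749 0.0138 | o [0.6822 0.7666 0.0084]
0.32 16 0.5673 0.5744 0.0133 | o [0.683  0.7695 0.0242]
0.33 19 0.5677 0.5765 0.0133 | o [5.537e-01 7.531e-01 5.000e-04]
0.6 [0.3416 0.347  0.249  0.2535]
0.62 [0.3403 0.3451 0.2491 0.2516]
0.64 [0.3383 0.3439 0.2472 0.2517]
0.66 [0.337  0.3416 0.2452 0.2498]
0.68 0
0.7 [0.2918 0.3062 0.2457 0.29  ]
0.72 [0.2937 0.3351 0.2804 0.2804]
0.74 0<stdin>:26: RuntimeWarning: Mean of empty slice.
  ret = ret.dtype.type(ret / rcount)
```

```bash
cat >> m.py <<'E'
from scipy.spatial.transform import Rotation as Ro, Slerp
H=0.155
def carrierR(yaw,pitch):  # degrees, nose-up pitch
    return Ro.from_euler("ZY",[yaw,-pitch],degrees=True)
T2C=Ro.from_matrix(np.array([[0,1,0],[1,0,0],[0,0,-1]]).T) # tool->carrier: tool x=cy, y=cx, z=-cz
def tool_for(point,yaw,pitch):
    Rt=carrierR(yaw,pitch)*T2C
    return np.array(point)-Rt.apply([0,0,H]),Rt
def plan(wps,obs=None,start=None,jaw=0):
    """wps: list of (point,yaw,pitch,nrows); prints rows"""
    if start is None:
        p,Rr=np.array(obs["tcp_pos"]),Ro.from_rotvec(obs["orientation"])
    else: p,Rr=start
    dps,tw=[],[]
    for pt,yaw,pit,n in wps:
        P,RR=tool_for(pt,yaw,pit)
        g0=p+Rr.apply([0,0,H])
        sl=Slerp([0,1],Ro.concatenate([Rr,RR]))
        for i in range(1,n+1):
            Ri=sl(i/n);g=g0+(np.array(pt)-g0)*i/n;Pi=g-Ri.apply([0,0,H])
            dp=Rr.inv().apply(Pi-p);w=(Rr.inv()*Ri).as_rotvec()
            dps.append([round(float(x),3)+0 for x in dp/.12]);tw.append([round(float(x),3)+0 for x in np.degrees(w)/120])
            p,Rr=Pi,Ri
    print('dp',str(dps).replace("-0.0,","0,").replace("-0.0]","0]"));print('tw',tw);print('n',len(dps))
def state(o,):
    Rr=Ro.from_rotvec(o["orientation"]);g=o["tcp_pos"]+Rr.apply([0,0,H])
    M=Rr*T2C.inv();e=M.as_euler("ZYX",degrees=True)
    print("t",round(o["clock"],2),"grasp",np.round(g,4),"yaw/pitch/roll",np.round([e[0],-e[1],e[2]],2),"F",np.round(o["contact_force"],1),"M",np.round(o["moment"],2),"w",round(o["grip_width"],4))
    return g
E
python3 - <<'E'
from bench import r
from m import *
o=r.get_obs();state(o)
plan([([.4812,.2877,.16],-8.1,0,14)],o)
E
```

```text
t 0.15 grasp [0.2945 0.6069 0.249 ] yaw/pitch/roll [-2.588e+01  1.000e-02 -8.000e-02] F [-0.3  0.1  0.2] M [-0.    0.01  0.  ] w 0.0856
dp [[-0.122, 0.183, 0.053], [-0.127, 0.18, 0.053], [-0.13, 0.177, 0.053], [-0.134, 0.174, 0.053], [-0.138, 0.171, 0.053], [-0.142, 0.168, 0.053], [-0.146, 0.165, 0.053], [-0.149, 0.162, 0.053], [-0.153, 0.158, 0.053], [-0.156, 0.155, 0.053], [-0.16, 0.152, 0.053], [-0.163, 0.148, 0.053], [-0.166, 0.144, 0.053], [-0.17, 0.141, 0.053]]
tw [[0.0, 0.0, -0.011], [0.0, 0.0, -0.011], [0.0, 0.0, -0.011], [0.0, 0.0, -0.011], [0.0, 0.0, -0.011], [0.0, 0.0, -0.011], [0.0, 0.0, -0.011], [0.0, 0.0, -0.011], [0.0, 0.0, -0.011], [0.0, 0.0, -0.011], [0.0, 0.0, -0.011], [0.0, 0.0, -0.011], [0.0, 0.0, -0.011], [0.0, 0.0, -0.011]]
n 14
```

apply_moves(dp=[[-0.122,0.183,0.053],[-0.127,0.18,0.053],[-0.13,0.177,0.053],[-0.134,0.174,0.053],[-0.138,0.171,0.053],[-0.142,0.168,0.053],[-0.146,0.165,0.053],[-0.149,0.162,0.053],[-0.153,0.158,0.053],[-0.156,0.155,0.053],[-0.16,0.152,0.053],[-0.163,0.148,0.053],[-0.166,0.144,0.053],[-0.17,0.141,0.053],[0,0,0]], twist=[[0,0,-0.011],[0,0,-0.011],[0,0,-0.011],[0,0,-0.011],[0,0,-0.011],[0,0,-0.011],[0,0,-0.011],[0,0,-0.011],[0,0,-0.011],[0,0,-0.011],[0,0,-0.011],[0,0,-0.011],[0,0,-0.011],[0,0,-0.011],[0,0,0]], jaw=[0,0,0,0,0,0,0,0,0,0,0,0,0,0,0], grip_force=40)

```text
clock: 1.65
tcp_pos: [0.4896, 0.2773, 0.3072]
orientation: [2.342, 2.093, -0.014]
contact_force: [-0.7, -1.1, -0.1]
grip_width: 0.0852
```

Run:
```python
from bench import r
from m import *
o=r.get_obs();state(o)
f=r.grab_frame("wrist"); cv2.imwrite("pics/w1.png",f["color"][:,:,::-1])
plan([([.4812,.2877,.160],-8.1,0,2),([.4812,.2877,.061],-8.1,0,8)],o)
```

```text
t 1.65 grasp [0.4886 0.2764 0.1522] yaw/pitch/roll [-6.41 -0.31 -0.39] F [-0.7 -1.1 -0.1] M [-0.02 -0.   -0.01] w 0.0852
dp [[0.039, -0.04, -0.033], [0.038, -0.04, -0.033], [0.0, 0.0, 0.103], [0.0, 0.0, 0.103], [0.0, 0.0, 0.103], [0.0, 0.0, 0.103], [0.0, 0.0, 0.103], [0.0, 0.0, 0.103], [0.0, 0.0, 0.103], [0.0, 0.0, 0.103]]
tw [[-0.001, 0.002, 0.007], [-0.001, 0.002, 0.007], [0.0, 0.0, 0.0], [0.0, 0.0, 0.0], [0.0, 0.0, 0.0], [0.0, 0.0, 0.0], [0.0, 0.0, 0.0], [0.0, 0.0, 0.0], [0.0, 0.0, 0.0], [0.0, 0.0, 0.0]]
n 10
```

View pics/w1.png

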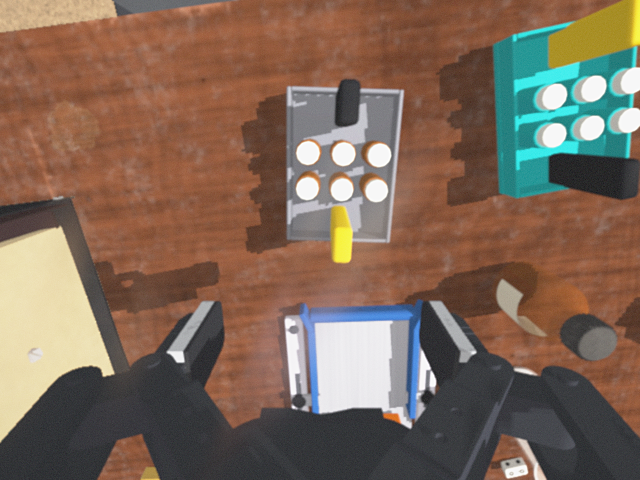

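The wrist view shows the grey carrier with its yellow lug at (341,235), the black lug at (347,100) and the dock sill at (360,312). The choice is confirmed. I now descend onto the yellow lug.

apply_moves(dp=[[0.039,-0.04,-0.033],[0.038,-0.04,-0.033],[0,0,0]], twist=[[-0.001,0.002,0.007],[-0.001,0.002,0.007],[0,0,0]], jaw=[0,0,0])

```text
clock: 2.0
tcp_pos: [0.4781, 0.2934, 0.3165]
orientation: [-2.367, -2.058, -0.004]
contact_force: [0.4, 0.4, 0.1]
grip_width: 0.0853
```

Run:
```python
from bench import r
from m import *
o=r.get_obs();state(o)
plan([([.4812,.2877,.10],-8.1,0,5),([.4812,.2877,.061],-8.1,0,5)],o)
```

```text
t 2.0 grasp [0.4779 0.2943 0.1615] yaw/pitch/roll [-8.   -0.12  0.32] F [0.4 0.4 0.1] M [-0.02 -0.04 -0.02] w 0.0853
dp [[-0.009, 0.007, 0.102], [-0.009, 0.007, 0.102], [-0.009, 0.007, 0.102], [-0.009, 0.007, 0.102], [-0.009, 0.007, 0.102], [0.0, 0.0, 0.065], [0.0, 0.0, 0.065], [0.0, 0.0, 0.065], [0.0, 0.0, 0.065], [0.0, 0.0, 0.065]]
tw [[0.0, -0.001, 0.0], [0.0, -0.001, 0.0], [0.0, -0.001, 0.0], [0.0, -0.001, 0.0], [0.0, -0.001, 0.0], [0.0, 0.0, 0.0], [0.0, 0.0, 0.0], [0.0, 0.0, 0.0], [0.0, 0.0, 0.0], [0.0, 0.0, 0.0]]
n 10
```

apply_moves(dp=[[-0.009,0.007,0.1],[-0.009,0.007,0.1],[-0.009,0.007,0.1],[-0.009,0.007,0.1],[-0.009,0.007,0.06],[0,0,0.04],[0,0,0],[0,0,0]], twist=[[0,-0.001,0],[0,-0.001,0],[0,-0.001,0],[0,-0.001,0],[0,-0.001,0],[0,0,0],[0,0,0],[0,0,0]], jaw=[0,0,0,0,0,0,0,0])

```text
clock: 2.8
tcp_pos: [0.4801, 0.2885, 0.2497]
orientation: [2.366, 2.064, -0.013]
contact_force: [-0.3, 0.5, 0.1]
grip_width: 0.0853
```

Run:
```python
from bench import r
from m import *
o=r.get_obs();state(o)
plan([([.4812,.2877,.061],-8.1,0,6)],o)
```

```text
t 2.8 grasp [0.4793 0.2875 0.0947] yaw/pitch/roll [-7.79 -0.23 -0.42] F [-0.3  0.5  0.1] M [ 0.04 -0.    0.01] w 0.0853
dp [[-0.001, 0.002, 0.047], [-0.001, 0.002, 0.047], [-0.001, 0.002, 0.047], [-0.001, 0.002, 0.047], [-0.001, 0.002, 0.047], [-0.001, 0.002, 0.047]]
tw [[0.0, 0.001, 0.0], [0.0, 0.001, 0.0], [0.0, 0.001, 0.0], [0.0, 0.001, 0.0], [0.0, 0.001, 0.0], [0.0, 0.001, 0.0]]
n 6
```

apply_moves(dp=[[-0.001,0.003,0.047],[-0.001,0.003,0.047],[-0.001,0.003,0.047],[-0.001,0.003,0.047],[-0.001,0.003,0.047],[-0.001,0.002,0.04],[0,0,0],[0,0,0]], twist=[[0,0.001,0],[0,0.001,0],[0,0,0],[0,0,0],[0,0,0],[0,0,0],[0,0,0],[0,0,0]], jaw=[0,0,0,0,0,0,0,0])

```text
clock: 3.6
tcp_pos: [0.4825, 0.2877, 0.2146]
orientation: [-2.366, -2.065, 0.004]
contact_force: [0.4, -0.3, 0.1]
grip_width: 0.0857
```

Run:
```python
from bench import r
from m import *
o=r.get_obs();state(o)
f=r.grab_frame("wrist"); cv2.imwrite("pics/w2.png",f["color"][:,:,::-1])
```

```text
t 3.6 grasp [0.482  0.2875 0.0597] yaw/pitch/roll [-7.8  -0.16 -0.08] F [ 0.4 -0.3  0.1] M [ 0.04 -0.04 -0.01] w 0.0857
```

View pics/w2.png

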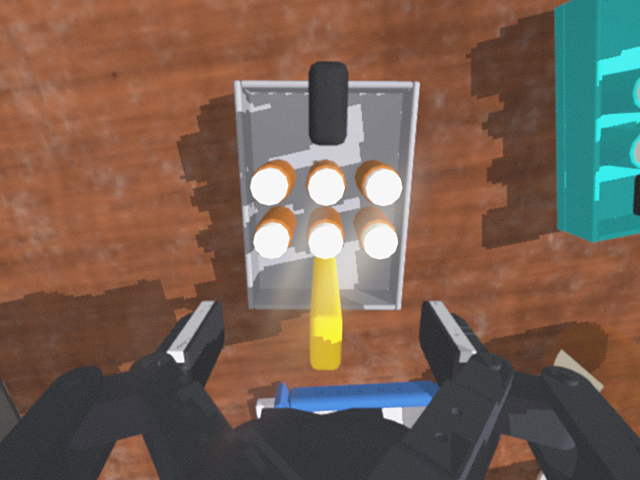

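The yellow lug (325,320) is centred between the pads, so I close on it.

apply_moves(dp=[[0,0,0],[0,0,0],[0,0,0],[0,0,0],[0,0,0],[0,0,0],[0,0,0],[0,0,0],[0,0,0],[0,0,0]], twist=[[0,0,0],[0,0,0],[0,0,0],[0,0,0],[0,0,0],[0,0,0],[0,0,0],[0,0,0],[0,0,0],[0,0,0]], jaw=[60,120,180,220,255,255,255,255,255,255], grip_force=40)

```text
clock: 4.65
tcp_pos: [0.4829, 0.2882, 0.2156]
orientation: [-2.366, -2.065, 0.001]
contact_force: [0.8, 0.5, -0.4]
grip_width: 0.0117
```

Run:
```python
from bench import r
from m import *
o=r.get_obs();g=state(o)
# current carrier: origin estimate from yaw -8 ; pitch about rear edge
```

```text
t 4.65 grasp [0.4827 0.2882 0.0606] yaw/pitch/roll [-7.78 -0.06  0.02] F [ 0.8  0.5 -0.4] M [-0.02 -0.04  0.02] w 0.0117
```

```bash
cat >> m.py <<'E'
SILL=np.array([.5692,.300]);DY=-4.6
def gp(E,yaw,pitch,a=.097,h=.0606):
    return np.array(E)+carrierR(yaw,pitch).apply([a,0,h])
def rear_from(o,a=.097,h=.0606):
    Rr=Ro.from_rotvec(o["orientation"]);g=o["tcp_pos"]+Rr.apply([0,0,H])
    return g-(Rr*T2C.inv()).apply([a,0,h])
def drag(Es,o):
    plan([(gp(E,y,p),y,p,n) for E,y,p,n in Es],o)
E
python3 - <<'E'
from bench import r
from m import *
o=r.get_obs();E=rear_from(o);print(E)
E[2]=-.0005
drag([(E,-7.8,12,8)],o)
E
```

```text
[3.86536672e-01 3.01406348e-01 1.10063801e-04]
dp [[0.0, -0.049, -0.019], [0.0, -0.049, -0.019], [0.0, -0.048, -0.019], [0.0, -0.048, -0.02], [0.0, -0.047, -0.02], [0.0, -0.047, -0.021], [0.0, -0.046, -0.021], [0.0, -0.046, -0.021]]
tw [[-0.013, 0.0, 0.0], [-0.013, 0.0, 0.0], [-0.013, 0.0, 0.0], [-0.013, 0.0, 0.0], [-0.013, 0.0, 0.0], [-0.013, 0.0, 0.0], [-0.013, 0.0, 0.0], [-0.013, 0.0, 0.0]]
n 8
```

apply_moves(dp=[[0,-0.048,-0.02],[0,-0.048,-0.02],[0,-0.048,-0.02],[0,-0.048,-0.02],[0,0,0]], twist=[[-0.013,0,0],[-0.013,0,0],[-0.013,0,0],[-0.013,0,0],[0,0,0]], jaw=[255,255,255,255,255])

```text
clock: 5.15
tcp_pos: [0.4576, 0.2914, 0.2255]
orientation: [2.302, 2.006, 0.117]
contact_force: [0.1, 0.1, -1.9]
grip_width: 0.0113
```

Run:
```python
from bench import r
from m import *
o=r.get_obs();state(o);E=rear_from(o);print(E)
drag([([.3866,.3014,-.0005],-7.8,12,4)],o)
f=r.grab_frame("side");cv2.imwrite("pics/s3.png",cv2.resize(f["color"][150:300,210:430,::-1],None,fx=3.6,fy=3.6,interpolation=cv2.INTER_CUBIC))
```

```text
t 5.15 grasp [0.4753 0.2891 0.0715] yaw/pitch/roll [-7.84  6.61  0.08] F [ 0.1  0.1 -1.9] M [-0.04  0.05 -0.  ] w 0.0113
[3.86772659e-01 3.01406236e-01 1.49131304e-04]
dp [[0.001, -0.044, -0.017], [0.001, -0.043, -0.017], [0.001, -0.043, -0.017], [0.001, -0.042, -0.018]]
tw [[-0.011, 0.0, 0.0], [-0.011, 0.0, 0.0], [-0.011, 0.0, 0.0], [-0.011, 0.0, 0.0]]
n 4
```

View pics/s3.png

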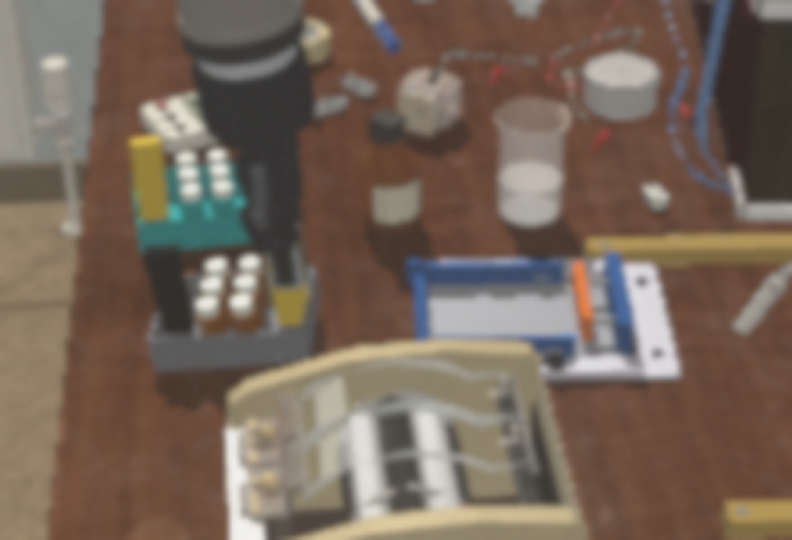

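The side view shows the nose raised, with the rear at (165,350) still on the desk. Continuing.

apply_moves(dp=[[0.001,-0.044,-0.017],[0.001,-0.043,-0.017],[0.001,-0.043,-0.017],[0,-0.042,-0.018],[0,0,0]], twist=[[-0.011,0,0],[-0.011,0,0],[-0.011,0,0],[-0.011,0,0],[0,0,0]], jaw=[255,255,255,255,255])

```text
clock: 5.7
tcp_pos: [0.4368, 0.2941, 0.2311]
orientation: [2.247, 1.954, 0.207]
contact_force: [1.0, 0.7, 0.3]
grip_width: 0.0111
```

Run:
```python
from bench import r
from m import *
o=r.get_obs();state(o);E=rear_from(o);print(E)
ax=np.array([np.cos(np.radians(DY)),np.sin(np.radians(DY))])
Ef=SILL-.0865*ax;print(Ef)
drag([([Ef[0],Ef[1],-.0005],DY,12,20)],o)
```

```text
t 5.7 grasp [0.4687 0.2899 0.0794] yaw/pitch/roll [-8.01 11.98  0.1 ] F [1.  0.7 0.3] M [-0.02  0.47  0.01] w 0.0111
[3.87226403e-01 3.01434656e-01 3.74174076e-05]
[0.48297863 0.30693721]
dp [[0.009, 0.038, 0.008], [0.009, 0.038, 0.008], [0.009, 0.038, 0.008], [0.009, 0.038, 0.008], [0.009, 0.038, 0.008], [0.009, 0.038, 0.008], [0.009, 0.038, 0.008], [0.008, 0.038, 0.008], [0.008, 0.038, 0.008], [0.008, 0.038, 0.008], [0.008, 0.038, 0.008], [0.008, 0.038, 0.008], [0.008, 0.039, 0.008], [0.008, 0.039, 0.008], [0.008, 0.039, 0.008], [0.007, 0.039, 0.008], [0.007, 0.039, 0.008], [0.007, 0.039, 0.008], [0.007, 0.039, 0.008], [0.007, 0.039, 0.008]]
tw [[0.0, 0.0, -0.001], [0.0, 0.0, -0.001], [0.0, 0.0, -0.001], [0.0, 0.0, -0.001], [0.0, 0.0, -0.001], [0.0, 0.0, -0.001], [0.0, 0.0, -0.001], [0.0, 0.0, -0.001], [0.0, 0.0, -0.001], [0.0, 0.0, -0.001], [0.0, 0.0, -0.001], [0.0, 0.0, -0.001], [0.0, 0.0, -0.001], [0.0, 0.0, -0.001], [0.0, 0.0, -0.001], [0.0, 0.0, -0.001], [0.0, 0.0, -0.001], [0.0, 0.0, -0.001], [0.0, 0.0, -0.001], [0.0, 0.0, -0.001]]
n 20
```

apply_moves(dp=[[0.009,0.038,0.008],[0.009,0.038,0.008],[0.009,0.038,0.008],[0.009,0.038,0.008],[0.009,0.038,0.008],[0.009,0.038,0.008],[0.009,0.038,0.008],[0,0,0]], twist=[[0,0,-0.002],[0,0,-0.001],[0,0,-0.002],[0,0,-0.001],[0,0,-0.002],[0,0,-0.001],[0,0,-0.001],[0,0,0]], jaw=[255,255,255,255,255,255,255,255])

```text
clock: 6.5
tcp_pos: [0.472, 0.2967, 0.2286]
orientation: [2.228, 1.98, 0.191]
contact_force: [-1.1, -1.3, -1.3]
grip_width: 0.0113
```

Run:
```python
from bench import r
from m import *
o=r.get_obs();state(o);E=rear_from(o);print(E)
drag([([.483,.307,-.0005],DY,12,12)],o)
```

```text
t 6.5 grasp [0.5026 0.2919 0.0767] yaw/pitch/roll [-6.7  11.51 -0.42] F [-1.1 -1.3 -1.3] M [ 0.19  0.67 -0.02] w 0.0113
[ 0.42011163  0.30114424 -0.00198934]
dp [[0.009, 0.041, 0.007], [0.009, 0.041, 0.007], [0.009, 0.041, 0.007], [0.009, 0.041, 0.007], [0.009, 0.041, 0.007], [0.009, 0.041, 0.007], [0.009, 0.041, 0.007], [0.008, 0.041, 0.007], [0.008, 0.041, 0.007], [0.008, 0.041, 0.007], [0.008, 0.041, 0.007], [0.008, 0.041, 0.007]]
tw [[0.0, 0.001, -0.001], [0.0, 0.001, -0.001], [0.0, 0.001, -0.001], [0.0, 0.001, -0.001], [0.0, 0.001, -0.001], [0.0, 0.001, -0.001], [0.0, 0.001, -0.001], [0.0, 0.001, -0.001], [0.0, 0.001, -0.001], [0.0, 0.001, -0.001], [0.0, 0.001, -0.001], [0.0, 0.001, -0.001]]
n 12
```

apply_moves(dp=[[0.009,0.041,0.006],[0.009,0.041,0.006],[0.009,0.041,0.007],[0.009,0.041,0.007],[0.009,0.041,0.007],[0.009,0.041,0.007],[0,0,0]], twist=[[-0.001,0.001,-0.002],[0,0,-0.001],[0,0.001,-0.002],[0,0,-0.001],[0,0,-0.002],[0,0,-0.001],[0,0,0]], jaw=[255,255,255,255,255,255,255])

```text
clock: 7.2
tcp_pos: [0.506, 0.2994, 0.2294]
orientation: [2.206, 2.001, 0.197]
contact_force: [1.1, 0.3, -3.9]
grip_width: 0.0112
```

Run:
```python
from bench import r
from m import *
o=r.get_obs();state(o);E=rear_from(o);print(E)
drag([([.483,.307,-.0005],DY,12,7)],o)
f=r.grab_frame("side");cv2.imwrite("pics/s4.png",cv2.resize(f["color"][150:300,210:430,::-1],None,fx=3.6,fy=3.6,interpolation=cv2.INTER_CUBIC))
f=r.grab_frame("top");cv2.imwrite("pics/t4.png",cv2.resize(f["color"][155:335,230:370,::-1],None,fx=3.3,fy=3.3,interpolation=cv2.INTER_CUBIC))
```

```text
t 7.2 grasp [0.5372 0.2952 0.0776] yaw/pitch/roll [-5.53 11.72 -0.43] F [ 1.1  0.3 -3.9] M [ 0.1   0.16 -0.06] w 0.0112
[ 0.45489618  0.30269696 -0.00140006]
dp [[0.007, 0.031, 0.005], [0.007, 0.031, 0.005], [0.007, 0.031, 0.005], [0.007, 0.031, 0.005], [0.007, 0.031, 0.005], [0.007, 0.031, 0.005], [0.007, 0.031, 0.005]]
tw [[0.0, 0.001, -0.001], [0.0, 0.001, -0.001], [0.0, 0.001, -0.001], [0.0, 0.001, -0.001], [0.0, 0.001, -0.001], [0.0, 0.001, -0.001], [0.0, 0.001, -0.001]]
n 7
```

View pics/s4.png

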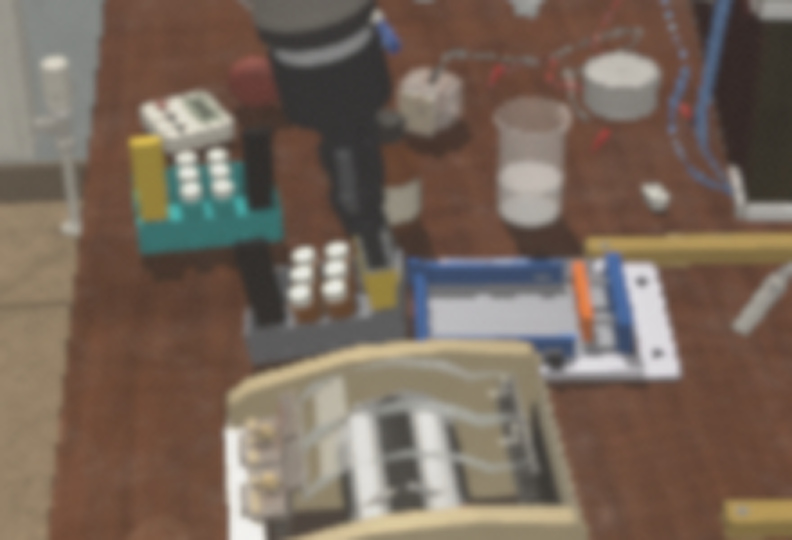

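View pics/t4.png

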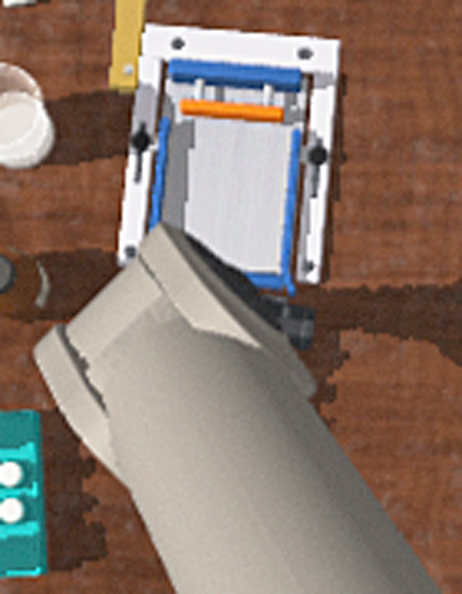

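Rear is down at (250,355) and the nose at (400,330) is just before the sill, 21 mm high by kinematics. The arm hides the carrier in the top view. I continue over the sill.

apply_moves(dp=[[0.008,0.032,0.005],[0.008,0.032,0.005],[0.008,0.032,0.005],[0.007,0.032,0.005],[0.007,0.032,0.005],[0.007,0.032,0.005],[0.007,0.032,0.005],[0,0,0]], twist=[[0,0.001,-0.001],[0,0.001,-0.001],[0,0.001,-0.001],[0,0,-0.001],[0,0,-0.001],[0,0,-0.001],[0,0,-0.001],[0,0,0]], jaw=[255,255,255,255,255,255,255,255])

```text
clock: 8.1
tcp_pos: [0.5349, 0.3033, 0.2301]
orientation: [2.191, 2.023, 0.2]
contact_force: [0.1, -0.1, -5.1]
grip_width: 0.0113
```

Run:
```python
from bench import r
from m import *
o=r.get_obs();state(o);E=rear_from(o);print(E)
f=r.grab_frame("wrist");cv2.imwrite("pics/w5.png",f["color"][:,:,::-1])
f=r.grab_frame("side");cv2.imwrite("pics/s5.png",cv2.resize(f["color"][150:300,210:430,::-1],None,fx=3.6,fy=3.6,interpolation=cv2.INTER_CUBIC))
```

```text
t 8.1 grasp [0.566  0.2999 0.0782] yaw/pitch/roll [-4.54 11.63 -0.31] F [ 0.1 -0.1 -5.1] M [-0.03  0.18  0.01] w 0.0113
[ 0.48339982  0.30617204 -0.00066561]
```

View pics/w5.png

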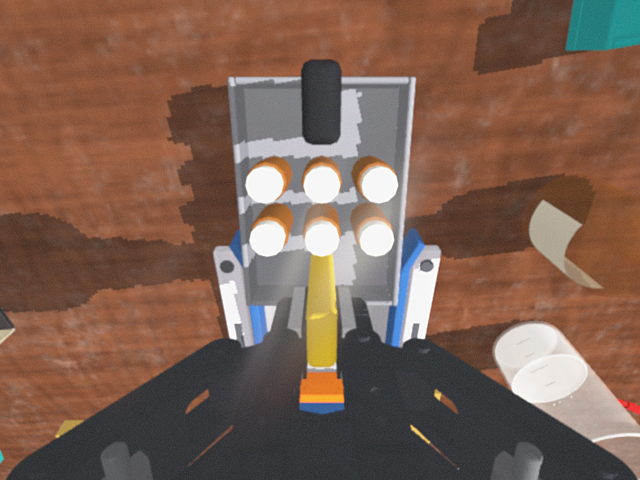

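View pics/s5.png

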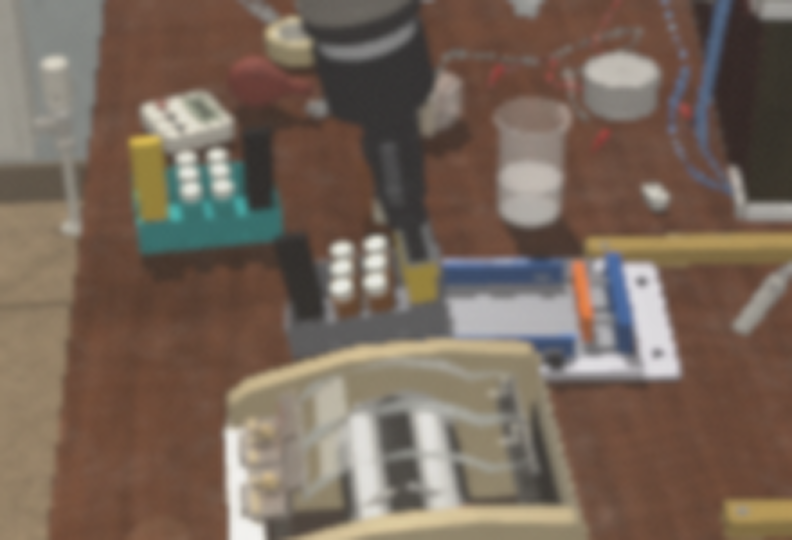

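The wrist view shows the nose over the sill and centred between the guides: carrier walls at u≈247 and 395, guide centre ≈323. Fz near −5 N suggests the rear is only just touching the desk, so I lower gently now.

apply_moves(dp=[[0,-0.002,0.01],[0,-0.002,0.01],[0,0,0]], twist=[[0,0,0],[0,0,0],[0,0,0]], jaw=[255,255,255])

```text
clock: 8.5
tcp_pos: [0.5347, 0.3032, 0.2285]
orientation: [2.191, 2.023, 0.201]
contact_force: [-0.4, 0.2, -2.1]
grip_width: 0.0115
```

Run:
```python
from bench import r
from m import *
o=r.get_obs();state(o);E=rear_from(o);print(E)
drag([([.4834,.3065,E[2]],DY,9.3,4)],o)
```

```text
t 8.5 grasp [0.5658 0.2999 0.0768] yaw/pitch/roll [-4.55 11.67 -0.28] F [-0.4  0.2 -2.1] M [0.04 0.75 0.04] w 0.0115
[ 0.48333513  0.3062144  -0.00220747]
dp [[-0.002, 0.018, 0.009], [-0.002, 0.019, 0.008], [-0.002, 0.019, 0.008], [-0.002, 0.019, 0.008]]
tw [[0.005, 0.001, 0.0], [0.005, 0.001, 0.0], [0.005, 0.001, 0.0], [0.005, 0.001, 0.0]]
n 4
```

apply_moves(dp=[[-0.001,0.018,0.009],[-0.001,0.019,0.008],[-0.001,0.019,0.008],[0,0.018,0.008],[0,0,0]], twist=[[0.005,0,0],[0.005,0,0],[0.005,0,0],[0.005,0,0],[0,0,0]], jaw=[255,255,255,255,255])

```text
clock: 9.0
tcp_pos: [0.5446, 0.3022, 0.2281]
orientation: [2.218, 2.048, 0.157]
contact_force: [-0.8, -0.3, -3.1]
grip_width: 0.0114
```

Run:
```python
from bench import r
from m import *
o=r.get_obs();state(o);E=rear_from(o);print(E)
f=r.grab_frame("side");cv2.imwrite("pics/s6.png",cv2.resize(f["color"][190:260,270:420,::-1],None,fx=5,fy=5,interpolation=cv2.INTER_CUBIC))
```

```text
t 9.0 grasp [0.5688 0.2996 0.075 ] yaw/pitch/roll [-4.57  9.03 -0.24] F [-0.8 -0.3 -3.1] M [0.   0.32 0.02] w 0.0114
[ 4.82793886e-01  3.06239604e-01 -3.38584497e-05]
```

View pics/s6.png

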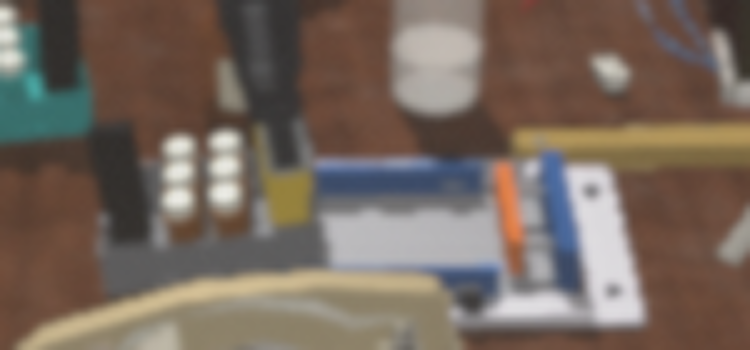

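The nose still hangs on the gripper (Fz −3 N), so I lower a little more.

apply_moves(dp=[[0,0.001,0.008],[0,0.001,0.008],[0,0,0.006],[0,0,0]], twist=[[0.003,0,0],[0.003,0,0],[0,0,0],[0,0,0]], jaw=[255,255,255,255])

```text
clock: 9.45
tcp_pos: [0.5468, 0.3018, 0.2283]
orientation: [2.226, 2.052, 0.149]
contact_force: [-2.4, -0.6, -2.4]
grip_width: 0.0115
```

Run:
```python
from bench import r
from m import *
o=r.get_obs();state(o);E=rear_from(o);print(E)
```

```text
t 9.45 grasp [0.5695 0.2995 0.075 ] yaw/pitch/roll [-4.63  8.45 -0.15] F [-2.4 -0.6 -2.4] M [-0.05  0.44 -0.  ] w 0.0115
[0.48270916 0.30636215 0.00079822]
```

By geometry, the resting grasp height is 75.5 mm and the gripper is at 75.0 mm, so the nose is on the sill. Now I let go.

apply_moves(dp=[[0,0,0],[0,0,0],[0,0,0],[0,0,0],[0,0,0],[0,0,0],[0,0,0]], twist=[[0,0,0],[0,0,0],[0,0,0],[0,0,0],[0,0,0],[0,0,0],[0,0,0]], jaw=[200,140,80,0,0,0,0])

```text
clock: 10.15
tcp_pos: [0.5481, 0.3025, 0.2286]
orientation: [2.225, 2.052, 0.154]
contact_force: [-0.2, 0.2, -0.6]
grip_width: 0.0856
```

Run:
```python
from bench import r
from m import *
o=r.get_obs();g=state(o)
f=r.grab_frame("wrist");cv2.imwrite("pics/w7.png",f["color"][:,:,::-1])
plan([(g+[-.012,.001,.075],DY,6,7)],o)
```

```text
t 10.15 grasp [0.5713 0.3006 0.0754] yaw/pitch/roll [-4.63  8.62 -0.02] F [-0.2  0.2 -0.6] M [-0.04  0.15 -0.03] w 0.0856
dp [[0.0, 0.008, -0.09], [0.0, 0.007, -0.09], [0.0, 0.006, -0.09], [0.0, 0.006, -0.09], [0.0, 0.005, -0.09], [0.0, 0.005, -0.09], [0.0, 0.004, -0.09]]
tw [[0.003, 0.0, 0.0], [0.003, 0.0, 0.0], [0.003, 0.0, 0.0], [0.003, 0.0, 0.0], [0.003, 0.0, 0.0], [0.003, 0.0, 0.0], [0.003, 0.0, 0.0]]
n 7
```

View pics/w7.png

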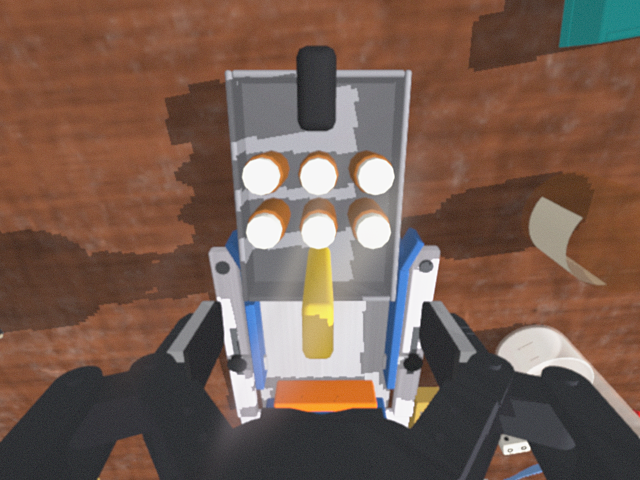

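The carrier rests on the sill on its own, with the nose edge at v≈298 between the guides, clear of the bar. I retreat up and back over the rear lug.

apply_moves(dp=[[0,0,-0.09],[0,0,-0.1],[0,0,-0.1],[0,0,-0.1],[0,0,-0.1],[0,0,-0.1],[0,0,-0.1],[0,-0.1,0],[0,-0.14,0],[0,-0.14,0],[0,-0.14,0],[0,-0.1,0],[0,0,0]], twist=[[0,0,0],[0,0,0],[0,0,0],[0,0,0],[0,0,0],[0,0,0],[0,0,0],[0,0,0],[0,0,0],[0,0,0],[0,0,0],[0,0,0],[0,0,0]], jaw=[0,0,0,0,0,0,0,0,0,0,0,0,0])

```text
clock: 11.5
tcp_pos: [0.455, 0.3097, 0.3074]
orientation: [2.225, 2.053, 0.157]
contact_force: [-0.2, -0.7, 0.1]
grip_width: 0.0854
```

```bash
cat >> m.py <<'E'
def wrist_world(f,o):
    K=f["intrinsics"];z=f["z_map"];v,u=np.mgrid[0:480,0:640]
    P=np.stack([(u-K[0,2])/K[0,0]*z,(v-K[1,2])/K[1,1]*z,z],-1)
    h=f["hand_eye"];Pt=P@h[:3,:3].T+h[:3,3]
    Rr=Ro.from_rotvec(o["orientation"]).as_matrix()
    return Pt@Rr.T+o["tcp_pos"]
E
python3 - <<'E'
from bench import r
from m import *
o=r.get_obs();g=state(o)
f=r.grab_frame("wrist");cv2.imwrite("pics/w8.png",f["color"][:,:,::-1]);np.savez("pics/w8.npz",W=wrist_world(f,o),**f)
f=r.grab_frame("top");cv2.imwrite("pics/t8.png",cv2.resize(f["color"][155:335,230:370,::-1],None,fx=3.3,fy=3.3,interpolation=cv2.INTER_CUBIC));np.savez("pics/t8.npz",**f)
E
```

```text
t 11.5 grasp [0.4783 0.308  0.1542] yaw/pitch/roll [-4.62  8.67  0.08] F [-0.2 -0.7  0.1] M [ 0.06  0.1  -0.01] w 0.0854
```

View pics/w8.png

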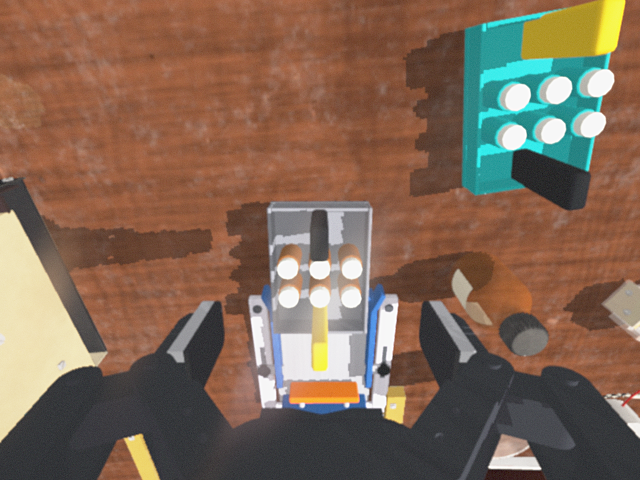

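View pics/t8.png

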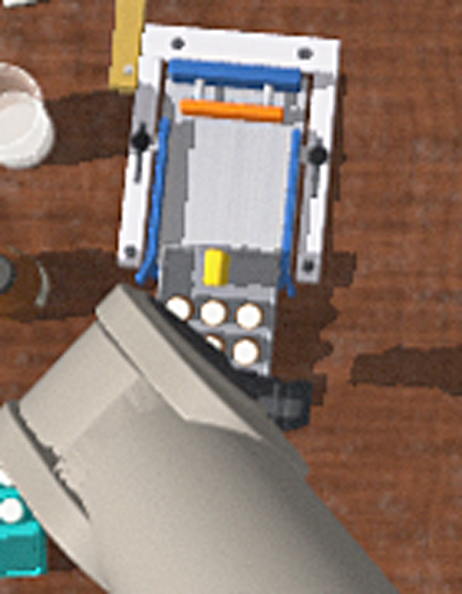

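Run:
```python
from m import *
d=np.load("pics/w8.npz");W=d["W"];c=d["color"]
def seg(u0,u1,v0,v1,zl,zh):
    s=W[v0:v1,u0:u1].reshape(-1,3);return s[(s[:,2]>zl)&(s[:,2]<zh)]
bl=seg(300,340,205,262,.066,.085);print("black top",len(bl),np.round(bl.mean(0),4),bl.min(0).round(4),bl.max(0).round(4))
hs=cv2.cvtColor(c,cv2.COLOR_RGB2HSV)
def col(lo,hi,u0,u1,v0,v1):
    m=cv2.inRange(hs,np.array(lo),np.array(hi))>0;b=np.zeros_like(m);b[v0:v1,u0:u1]=1
    return W[m&b]
y=col((20,120,80),(35,255,255),300,340,300,375);y=y[y[:,2]>.088];print("yellow top",len(y),y.mean(0).round(4),y.max(0).round(4))
o=col((5,150,100),(18,255,255),280,365,375,410);print("orange",len(o),np.median(o,0).round(4),np.percentile(o,[2,98],axis=0).round(4))
# rims
rim=seg(262,380,200,335,.02,.05)
r=cv2.minAreaRect((rim[:,:2]*1000).astype(np.float32));print(r)
for v in (206,): print(np.round(W[v,275:370:15],4))
for v in(328,330): print(np.round(W[v,275:370:15],4))
# guides
b=col((100,120,60),(125,255,255),255,400,285,412)
b=b[b[:,2]>.01]
for xx in (.59,.6,.61,.62,.63,.64,.65,.66):
    q=b[abs(b[:,0]-xx)<.004];L=q[q[:,1]>.3];R_=q[q[:,1]<.3]
    if len(L) and len(R_): print(xx,L[:,1].min().round(4),L[:,1].max().round(4),R_[:,1].min().round(4),R_[:,1].max().round(4))
```

```text
black top 706 [0.4794 0.306  0.076 ] [0.4694 0.2994 0.0661] [0.4926 0.3123 0.0795]
yellow top 345 [0.5621 0.2992 0.0913] [0.5747 0.3151 0.2654]
orange 1132 [0.682  0.2938 0.0195] [[0.6788 0.2599 0.0088]
 [0.6884 0.3268 0.0286]]
((538.7797241210938, 302.4339294433594), (104.39497375488281, 131.91256713867188), 85.15946197509766)
[[0.4741 0.2721 0.0197]
 [0.4746 0.2838 0.021 ]
 [0.4759 0.2952 0.0199]
 [0.4766 0.3067 0.0206]
 [0.4767 0.3182 0.0228]
 [0.4783 0.3297 0.0211]
 [0.4794 0.3413 0.0205]]
[[0.5758 0.2602 0.0412]
 [0.5795 0.2723 0.0381]
 [0.5806 0.2852 0.0381]
 [0.5541 0.3004 0.0696]
 [0.5823 0.311  0.0385]
 [0.584  0.3238 0.0379]
 [0.5811 0.3363 0.0423]]
[[0.5771 0.2601 0.0423]
 [0.5791 0.2726 0.0411]
 [0.5805 0.2853 0.0408]
 [0.5548 0.3004 0.071 ]
 [0.5824 0.3109 0.041 ]
 [0.5843 0.3237 0.04  ]
 [0.5835 0.3363 0.0421]]
```

Run:
```python
from bench import r
from m import *
o=r.get_obs();g=state(o)
plan([([.4745,.3068,.120],DY,9.3,4),([.484,.306,.0605],DY,9.3,8)],o)
```

```text
t 11.6 grasp [0.4805 0.3079 0.1548] yaw/pitch/roll [-4.71  8.77  0.13] F [-0.5  0.   0.6] M [ 0.06  0.16 -0.03] w 0.0855
dp [[-0.003, -0.026, 0.07], [-0.003, -0.026, 0.07], [-0.003, -0.026, 0.07], [-0.003, -0.027, 0.07], [0.0, 0.0, 0.063], [0.0, 0.0, 0.063], [0.0, 0.0, 0.063], [0.0, 0.0, 0.063], [0.0, 0.0, 0.063], [0.0, 0.0, 0.063], [0.0, 0.0, 0.063], [0.0, 0.0, 0.063]]
tw [[-0.001, 0.0, 0.0], [-0.001, 0.0, 0.0], [-0.001, 0.0, 0.0], [-0.001, 0.0, 0.0], [0.0, 0.0, 0.0], [0.0, 0.0, 0.0], [0.0, 0.0, 0.0], [0.0, 0.0, 0.0], [0.0, 0.0, 0.0], [0.0, 0.0, 0.0], [0.0, 0.0, 0.0], [0.0, 0.0, 0.0]]
n 12
```

apply_moves(dp=[[-0.003,-0.022,0.07],[-0.003,-0.022,0.07],[-0.003,-0.022,0.07],[-0.003,-0.022,0.07],[0,0,0.06],[0,0,0.06],[0,0,0.06],[0,0,0.06],[0,0,0]], twist=[[-0.001,0,0],[-0.001,0,0],[-0.001,0,0],[-0.001,0,0],[0,0,0],[0,0,0],[0,0,0],[0,0,0],[0,0,0]], jaw=[0,0,0,0,0,0,0,0,0])

```text
clock: 12.5
tcp_pos: [0.4587, 0.3072, 0.2381]
orientation: [2.223, 2.041, 0.168]
contact_force: [0.4, -0.3, -0.3]
grip_width: 0.0854
```

Run:
```python
from bench import r
from m import *
o=r.get_obs();g=state(o)
plan([([.4855,.306,.0605],DY,9.3,6)],o)
```

```text
t 12.5 grasp [0.4838 0.3052 0.0852] yaw/pitch/roll [-4.9   9.33  0.08] F [ 0.4 -0.3 -0.3] M [0.01 0.17 0.02] w 0.0854
dp [[0.001, -0.003, 0.034], [0.001, -0.003, 0.034], [0.001, -0.003, 0.034], [0.001, -0.003, 0.034], [0.001, -0.003, 0.034], [0.001, -0.003, 0.034]]
tw [[0.0, 0.0, 0.0], [0.0, 0.0, 0.0], [0.0, 0.0, 0.0], [0.0, 0.0, 0.0], [0.0, 0.0, 0.0], [0.0, 0.0, 0.0]]
n 6
```

apply_moves(dp=[[0.001,-0.003,0.034],[0.001,-0.003,0.034],[0.001,-0.003,0.034],[0.001,-0.003,0.034],[0.001,-0.003,0.034],[0.001,-0.003,0.034],[0,0,0]], twist=[[0,0,0],[0,0,0],[0,0,0],[0,0,0],[0,0,0],[0,0,0],[0,0,0]], jaw=[0,0,0,0,0,0,0])

```text
clock: 13.2
tcp_pos: [0.4611, 0.3082, 0.2121]
orientation: [2.223, 2.041, 0.17]
contact_force: [-0.1, -0.4, -1.1]
grip_width: 0.0854
```

Run:
```python
from bench import r
from m import *
o=r.get_obs();g=state(o)
f=r.grab_frame("wrist");cv2.imwrite("pics/w9.png",f["color"][:,:,::-1])
```

```text
t 13.2 grasp [0.4864 0.3064 0.0592] yaw/pitch/roll [-4.91  9.39  0.15] F [-0.1 -0.4 -1.1] M [-0.01  0.24  0.04] w 0.0854
```

View pics/w9.png

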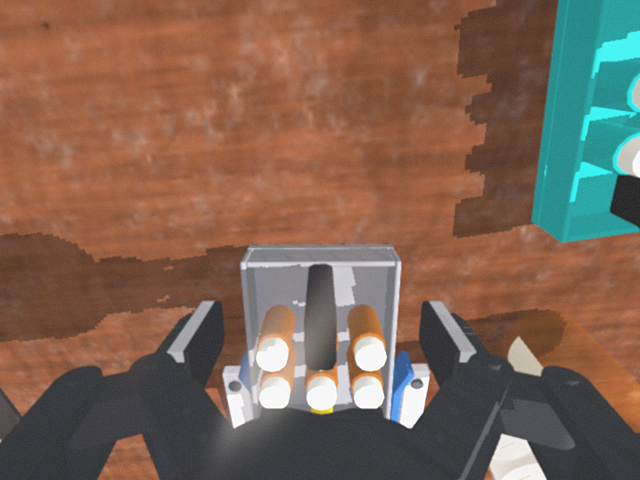

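The black lug at (320,315) is centred, so I close.

apply_moves(dp=[[0,0,0],[0,0,0],[0,0,0],[0,0,0],[0,0,0],[0,0,0],[0,0,0],[0,0,0],[0,0,0]], twist=[[0,0,0],[0,0,0],[0,0,0],[0,0,0],[0,0,0],[0,0,0],[0,0,0],[0,0,0],[0,0,0]], jaw=[60,120,180,220,255,255,255,255,255], grip_force=40)

```text
clock: 14.15
tcp_pos: [0.4614, 0.3084, 0.2131]
orientation: [2.223, 2.04, 0.173]
contact_force: [-0.0, -0.0, -0.0]
grip_width: 0.0114
```

Run:
```python
from bench import r
from m import *
o=r.get_obs();g=state(o)
```

```text
t 14.15 grasp [0.4868 0.3067 0.0602] yaw/pitch/roll [-4.93  9.44  0.21] F [-0. -0. -0.] M [ 0.    0.19 -0.04] w 0.0114
```

```bash
cat >> m.py <<'E'
A2,H2=.014,.0589
AX=np.array([np.cos(np.radians(DY)),np.sin(np.radians(DY))])
def pose2(d,pitch,dz=0,lat=0):
    """rear edge from sill-contact; d rear-to-sill along carrier"""
    t=np.radians(pitch);s=-d*np.cos(t);z=.014-d*np.sin(t)+dz
    N=np.array([-AX[1],AX[0]]);E=np.r_[SILL+s*AX+lat*N,z]
    return gp(E,DY,pitch,A2,H2)
def poseE(s,z,pitch):
    E=np.r_[SILL+s*AX,z];return gp(E,DY,pitch,A2,H2)
def rep(o):
    E=rear_from(o,A2,H2);e=E[:2]-SILL
    Rr=Ro.from_rotvec(o["orientation"])*T2C.inv();F=E+Rr.apply([.11,0,0]);f=F[:2]-SILL
    print("rear s,lat,z mm",np.round([e@AX*1e3,(AX[0]*e[1]-AX[1]*e[0])*1e3,E[2]*1e3],1),"front s,lat,z",np.round([f@AX*1e3,(AX[0]*f[1]-AX[1]*f[0])*1e3,F[2]*1e3],1))
E
python3 - <<'E'
from bench import r
from m import *
o=r.get_obs();g=state(o);rep(o)
ws=[(pose2(d,np.degrees(np.arcsin(.014/d)),-.0003),DY,np.degrees(np.arcsin(.014/d)),n) for d,n in((.078,2),(.070,2),(.062,2),(.058,1))]
plan(ws,o)
E
```

```text
t 14.15 grasp [0.4868 0.3067 0.0602] yaw/pitch/roll [-4.93  9.44  0.21] F [-0. -0. -0.] M [ 0.    0.19 -0.04] w 0.0114
rear s,lat,z mm [-86.8   0.3  -0.2] front s,lat,z [21.7 -0.3 17.8]
dp [[0.001, 0.028, 0.006], [0.001, 0.027, 0.007], [0.0, 0.015, 0.005], [0.0, 0.015, 0.005], [0.0, 0.01, 0.005], [0.0, 0.01, 0.006], [0.0, 0.005, 0.006]]
tw [[-0.004, -0.001, -0.001], [-0.004, -0.001, -0.001], [-0.005, 0.0, 0.0], [-0.005, 0.0, 0.0], [-0.006, 0.0, 0.0], [-0.006, 0.0, 0.0], [-0.008, 0.0, 0.0]]
n 7
```

apply_moves(dp=[[0.001,0.028,0.006],[0.001,0.027,0.007],[0,0.015,0.005],[0,0.015,0.005],[0,0,0]], twist=[[-0.004,-0.001,-0.001],[-0.004,-0.001,-0.001],[-0.005,0,0],[-0.005,0,0],[0,0,0]], jaw=[255,255,255,255,255])

```text
clock: 14.65
tcp_pos: [0.4625, 0.3104, 0.2126]
orientation: [2.196, 2.036, 0.183]
contact_force: [2.1, 0.3, -2.3]
grip_width: 0.0111
```

Run:
```python
from bench import r
from m import *
o=r.get_obs();g=state(o);rep(o)
ws=[(pose2(d,np.degrees(np.arcsin(.014/d)),-.0003),DY,np.degrees(np.arcsin(.014/d)),n) for d,n in((.07,2),(.064,2),(.058,2))]
plan(ws,o)
```

```text
t 14.65 grasp [0.4911 0.3071 0.0603] yaw/pitch/roll [-4.28 10.7  -0.4 ] F [ 2.1  0.3 -2.3] M [ 0.08 -0.   -0.1 ] w 0.0111
rear s,lat,z mm [-81.2   0.4  -0.2] front s,lat,z [26.8  1.  20.2]
dp [[-0.008, 0.039, 0.009], [-0.007, 0.039, 0.01], [0.0, 0.008, 0.004], [0.0, 0.008, 0.004], [0.0, 0.004, 0.004], [0.0, 0.004, 0.005]]
tw [[-0.003, 0.001, 0.001], [-0.003, 0.001, 0.001], [-0.005, 0.0, 0.0], [-0.005, 0.0, 0.0], [-0.006, 0.0, 0.0], [-0.006, 0.0, 0.0]]
n 6
```

apply_moves(dp=[[-0.006,0.04,0.009],[-0.006,0.04,0.01],[-0.003,0.03,0.006],[0,0.02,0.006],[0,0.015,0.005],[0,0.01,0.005],[0,0,0]], twist=[[-0.004,0.001,0.001],[-0.004,0.001,0.001],[-0.005,0,0],[-0.006,0,0],[-0.006,0,0],[-0.006,0,0],[0,0,0]], jaw=[255,255,255,255,255,255,255])

```text
clock: 15.35
tcp_pos: [0.4688, 0.3113, 0.2113]
orientation: [2.163, 2.019, 0.225]
contact_force: [1.9, -0.3, -0.5]
grip_width: 0.0113
```

Run:
```python
from bench import r
from m import *
o=r.get_obs();g=state(o);rep(o)
ws=[(pose2(d,np.degrees(np.arcsin(.014/d)),-.0003),DY,np.degrees(np.arcsin(.014/d)),n) for d,n in((.064,2),(.058,2))]
plan(ws,o)
```

```text
t 15.35 grasp [0.5042 0.3076 0.0604] yaw/pitch/roll [-3.88 13.24 -0.47] F [ 1.9 -0.3 -0.5] M [ 0.02 -0.02 -0.04] w 0.0113
rear s,lat,z mm [-65.6   1.9  -0.1] front s,lat,z [41.5  3.2 25.1]
dp [[-0.014, 0.022, 0.004], [-0.014, 0.022, 0.004], [0.0, 0.004, 0.004], [0.0, 0.004, 0.005]]
tw [[0.003, 0.001, 0.003], [0.003, 0.001, 0.003], [-0.006, 0.0, 0.0], [-0.006, 0.0, 0.0]]
n 4
```

apply_moves(dp=[[-0.012,0.015,0.003],[-0.012,0.015,0.003],[0,0.005,0.002],[0,0,0]], twist=[[-0.002,0.001,0.004],[-0.002,0.001,0.004],[0,0,0],[0,0,0]], jaw=[255,255,255,255])

```text
clock: 15.75
tcp_pos: [0.4706, 0.3095, 0.2111]
orientation: [2.177, 2.004, 0.238]
contact_force: [-1.8, 0.5, 0.1]
grip_width: 0.0117
```

Run:
```python
from bench import r
from m import *
o=r.get_obs();g=state(o);rep(o)
f=r.grab_frame("top");cv2.imwrite("pics/t10.png",cv2.resize(f["color"][160:320,240:360,::-1],None,fx=3.7,fy=3.7,interpolation=cv2.INTER_CUBIC));np.savez("pics/t10.npz",**f)
f=r.grab_frame("side");cv2.imwrite("pics/s10.png",cv2.resize(f["color"][190:260,270:420,::-1],None,fx=5,fy=5,interpolation=cv2.INTER_CUBIC))
```

```text
t 15.75 grasp [0.5066 0.3065 0.0604] yaw/pitch/roll [-4.76 13.5   0.02] F [-1.8  0.5  0.1] M [0.   0.67 0.13] w 0.0117
rear s,lat,z mm [-62.8   1.5  -0.2] front s,lat,z [44.2  1.2 25.5]
```

View pics/t10.png

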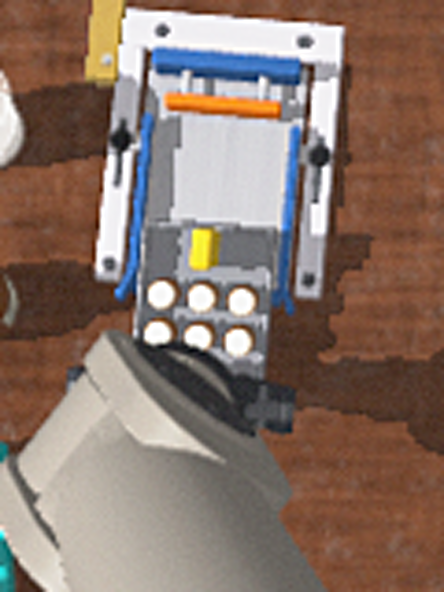

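View pics/s10.png

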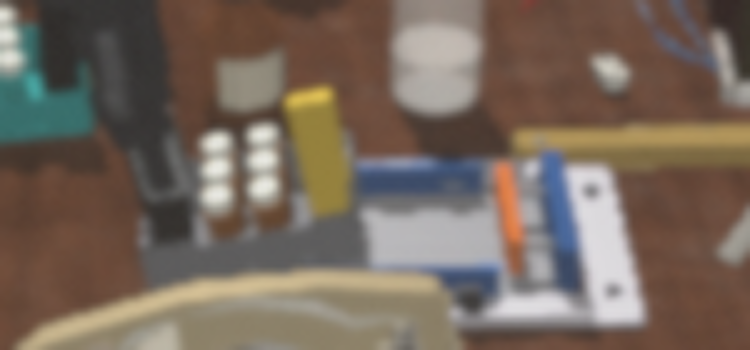

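Run:
```python
from m import *
f=dict(np.load("pics/t10.npz"));W=world(f)
N=np.array([-AX[1],AX[0]])
s=(W[...,:2]-SILL)@AX*1e3;l=(W[...,:2]-SILL)@N*1e3;z=W[...,2]*1e3
b=np.zeros(z.shape,bool);b[160:320,240:360]=1
hs=cv2.cvtColor(f["color"],cv2.COLOR_RGB2HSV);blue=cv2.inRange(hs,np.array((100,120,60)),np.array((125,255,255)))>0
for s0 in (10,20,30,40):
    m=b&(abs(s-s0)<5);q=l[m&~blue&(z>30)&(z<60)]
    g=l[m&blue&(abs(z-20)<8)]
    print(s0,"carrier",q.min().round(1) if len(q) else 0,q.max().round(1) if len(q) else 0,"guides",[np.percentile(g[g<0],[5,95]).round(1),np.percentile(g[g>0],[5,95]).round(1)] if len(g) else 0)
for s0 in (55,65,75,85):
    m=b&(abs(s-s0)<5);g=l[m&blue&(abs(z-20)<8)]
    print(s0,np.percentile(g[g<0],[5,95]).round(1),np.percentile(g[g>0],[5,95]).round(1))
hs2=cv2.inRange(hs,np.array((20,120,80)),np.array((35,255,255)))>0
q=hs2&b&(z>80);print("yellow",s[q].mean(),l[q].mean(),z[q].mean())
```

```text
10 carrier -40.0 38.5 guides [array([-47.7, -44.1]), array([44.6, 49.4])]
20 carrier -39.4 39.2 guides [array([-48., -45.]), array([43.7, 48.1])]
30 carrier -39.9 40.2 guides [array([-46.8, -44.1]), array([44.2, 49.3])]
40 carrier -39.5 38.3 guides [array([-48. , -43.1]), array([44.2, 49.2])]
55 [-46.7 -43.8] [44.8 49.7]
65 [-47.9 -43. ] [44.1 48.6]
75 [-47.2 -44.3] [44.8 49.7]
85 [-46.3 -43.4] [44.3 48.5]
yellow 9.152895365308304 -2.070560647519361 111.35749280698971
```

Depth check: the carrier is centred in the guides (walls about ±39.5 mm, guides −44/+44.5 mm). Next I move up to the balance point and tip the nose down gently while staying on the sill.

Run:
```python
from bench import r
from m import *
o=r.get_obs();g=state(o);rep(o)
L=.0017
ws=[(pose2(.058,13.5,0,L),DY,13.5,2),(pose2(.053,8,0,L),DY,8,3),(pose2(.047,0,0,L),DY,0,4),(pose2(.041,-8,0,L),DY,-8,4)]
plan(ws,o)
```

```text
t 15.85 grasp [0.5066 0.3066 0.0603] yaw/pitch/roll [-4.76 13.5   0.02] F [-5.1  0.8  4.7] M [0.01 1.04 0.11] w 0.0116
rear s,lat,z mm [-62.8   1.6  -0.2] front s,lat,z [44.2  1.3 25.5]
dp [[0.001, 0.027, 0.004], [0.0, 0.027, 0.004], [0.0, 0.071, -0.009], [0.0, 0.071, -0.01], [0.0, 0.071, -0.011], [0.0, 0.075, -0.008], [0.0, 0.075, -0.009], [0.0, 0.075, -0.01], [0.0, 0.074, -0.011], [0.0, 0.075, -0.006], [0.0, 0.075, -0.007], [0.0, 0.075, -0.008], [0.0, 0.074, -0.009]]
tw [[0.0, 0.0, -0.001], [0.0, 0.0, -0.001], [0.015, 0.0, 0.0], [0.015, 0.0, 0.0], [0.015, 0.0, 0.0], [0.017, 0.0, 0.0], [0.017, 0.0, 0.0], [0.017, 0.0, 0.0], [0.017, 0.0, 0.0], [0.017, 0.0, 0.0], [0.017, 0.0, 0.0], [0.017, 0.0, 0.0], [0.017, 0.0, 0.0]]
n 13
```

apply_moves(dp=[[0,0.04,0],[0,0.04,0],[0,0.071,-0.009],[0,0.071,-0.01],[0,0.071,-0.011],[0,0,0]], twist=[[0,0,0],[0.004,0,0],[0.015,0,0],[0.015,0,0],[0.015,0,0],[0,0,0]], jaw=[255,255,255,255,255,255])

```text
clock: 16.45
tcp_pos: [0.4982, 0.3076, 0.2214]
orientation: [2.243, 2.069, 0.114]
contact_force: [2.0, -0.1, -1.5]
grip_width: 0.0117
```

Run:
```python
from bench import r
from m import *
o=r.get_obs();g=state(o);rep(o)
L=.0017
ws=[(pose2(.047,0,0,L),DY,0,4),(pose2(.041,-8,0,L),DY,-8,4)]
plan(ws,o)
```

```text
t 16.45 grasp [0.516  0.3055 0.0674] yaw/pitch/roll [-4.61  6.62 -0.27] F [ 2.  -0.1 -1.5] M [ 0.24 -0.17  0.04] w 0.0117
rear s,lat,z mm [-60.6   0.9   7.3] front s,lat,z [48.7  0.9 20. ]
dp [[0.0, 0.081, -0.006], [0.0, 0.081, -0.007], [0.0, 0.081, -0.008], [0.0, 0.08, -0.01], [0.0, 0.075, -0.006], [0.0, 0.075, -0.007], [0.0, 0.075, -0.008], [0.0, 0.074, -0.009]]
tw [[0.014, 0.001, 0.0], [0.014, 0.001, 0.0], [0.014, 0.001, 0.0], [0.014, 0.001, 0.0], [0.017, 0.0, 0.0], [0.017, 0.0, 0.0], [0.017, 0.0, 0.0], [0.017, 0.0, 0.0]]
n 8
```

apply_moves(dp=[[0,0.085,-0.006],[0,0.085,-0.007],[0,0.085,-0.008],[0,0.085,-0.01],[0,0,0]], twist=[[0.014,0.001,0],[0.014,0.001,0],[0.014,0,0],[0.014,0,0],[0,0,0]], jaw=[255,255,255,255,255])

```text
clock: 16.95
tcp_pos: [0.5329, 0.3053, 0.2287]
orientation: [-2.302, -2.124, 0.025]
contact_force: [2.2, -1.0, -1.1]
grip_width: 0.0115
```

Run:
```python
from bench import r
from m import *
o=r.get_obs();g=state(o);rep(o)
L=.0017
ws=[(pose2(.041,-8,0,L),DY,-8,4)]
plan(ws,o)
```

```text
t 16.95 grasp [0.5301 0.3047 0.0738] yaw/pitch/roll [-4.59 -1.01 -0.3 ] F [ 2.2 -1.  -1.1] M [ 0.12 -0.73 -0.01] w 0.0115
rear s,lat,z mm [-54.4   1.3  15.1] front s,lat,z [55.6  1.3 13.2]
dp [[-0.001, 0.083, -0.005], [-0.001, 0.083, -0.006], [-0.001, 0.082, -0.008], [-0.001, 0.082, -0.009]]
tw [[0.015, 0.001, 0.0], [0.015, 0.001, 0.0], [0.015, 0.001, 0.0], [0.015, 0.001, 0.0]]
n 4
```

apply_moves(dp=[[0,0.05,0],[0,0.06,0],[0,0.083,-0.003],[0,0.083,-0.006],[0,0.083,-0.008],[0,0.083,-0.009],[0,0,0]], twist=[[0,0.001,0],[0,0.001,0],[0.015,0,0],[0.015,0,0],[0.015,0,0],[0.012,0,0],[0,0,0]], jaw=[255,255,255,255,255,255,255])

```text
clock: 17.65
tcp_pos: [0.5786, 0.3039, 0.229]
orientation: [-2.226, -2.059, 0.162]
contact_force: [1.4, 0.8, 1.5]
grip_width: 0.0115
```

Run:
```python
from bench import r
from m import *
o=r.get_obs();g=state(o);rep(o)
L=.0017
def p(d): return -np.degrees(np.arcsin(.011/(.11-d)))
ws=[(pose2(d,p(d),0,L),DY,p(d),n) for d,n in ((.036,2),(.026,3),(.016,3))]
plan(ws,o)
f=r.grab_frame("side");cv2.imwrite("pics/s11.png",cv2.resize(f["color"][190:260,270:420,::-1],None,fx=5,fy=5,interpolation=cv2.INTER_CUBIC))
```

```text
t 17.65 grasp [0.5555 0.3047 0.0758] yaw/pitch/roll [-4.47 -8.56 -0.39] F [1.4 0.8 1.5] M [ 0.11 -0.69  0.03] w 0.0115
rear s,lat,z mm [-36.7   3.1  19.6] front s,lat,z [72.1  3.4  3.2]
dp [[-0.012, 0.004, 0.0], [-0.012, 0.004, 0.0], [0.0, 0.017, 0.001], [0.0, 0.017, 0.001], [0.0, 0.017, 0.001], [0.0, 0.019, 0.0], [0.0, 0.019, 0.0], [0.0, 0.019, 0.0]]
tw [[0.0, 0.002, 0.001], [0.0, 0.002, 0.001], [-0.003, 0.0, 0.0], [-0.003, 0.0, 0.0], [-0.003, 0.0, 0.0], [-0.002, 0.0, 0.0], [-0.002, 0.0, 0.0], [-0.002, 0.0, 0.0]]
n 8
```

View pics/s11.png

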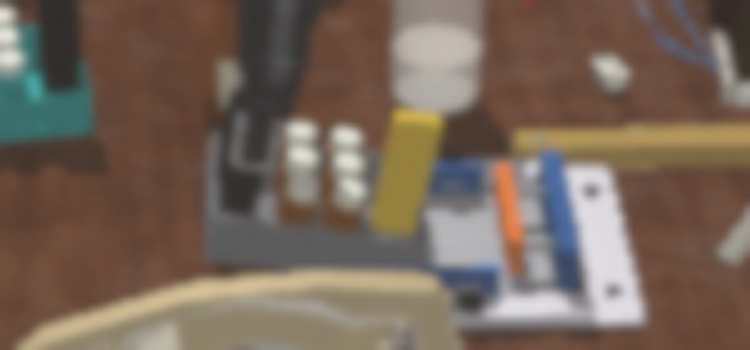

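The nose is down on the nest floor between the guides, and the carrier rides on the sill. I slide it in.

apply_moves(dp=[[-0.006,0.025,0],[-0.006,0.025,0.001],[0,0.027,0.001],[0,0.027,0.001],[0,0.027,0.001],[0,0.027,0],[0,0.025,0],[0,0.02,0],[0,0,0]], twist=[[0,0.001,0.001],[0,0.001,0],[-0.003,0.001,0],[-0.003,0,0],[-0.003,0,0],[-0.003,0,0],[-0.002,0,0],[-0.002,0,0],[0,0,0]], jaw=[255,255,255,255,255,255,255,255,255])

```text
clock: 18.6
tcp_pos: [0.5843, 0.3059, 0.2281]
orientation: [-2.226, -2.078, 0.154]
contact_force: [2.3, -0.5, -1.1]
grip_width: 0.0116
```

Run:
```python
from bench import r
from m import *
o=r.get_obs();g=state(o);rep(o)
L=.002
def p(d): return -np.degrees(np.arcsin(.011/(.11-d)))
ws=[(pose2(d,p(d),0,L),DY,p(d),n) for d,n in ((.01,2),(.0,4))]
plan(ws,o)
```

```text
t 18.6 grasp [0.5631 0.3057 0.0746] yaw/pitch/roll [-4.   -7.82 -0.62] F [ 2.3 -0.5 -1.1] M [ 0.11 -1.02 -0.06] w 0.0116
rear s,lat,z mm [-28.4   4.4  18.1] front s,lat,z [80.5  5.5  3.1]
dp [[-0.022, 0.054, 0.001], [-0.022, 0.055, 0.002], [0.0, 0.016, 0.0], [0.0, 0.016, 0.0], [0.0, 0.016, 0.0], [0.0, 0.016, 0.0]]
tw [[-0.006, 0.003, 0.003], [-0.006, 0.003, 0.003], [-0.001, 0.0, 0.0], [-0.001, 0.0, 0.0], [-0.001, 0.0, 0.0], [-0.001, 0.0, 0.0]]
n 6
```

apply_moves(dp=[[-0.022,0.05,0.001],[-0.022,0.05,0.001],[-0.005,0.045,0.001],[0,0,0]], twist=[[-0.006,0.003,0.003],[-0.006,0.003,0.003],[-0.003,0.001,0.001],[0,0,0]], jaw=[255,255,255,255])

```text
clock: 19.0
tcp_pos: [0.5956, 0.302, 0.2261]
orientation: [-2.246, -2.073, 0.111]
contact_force: [2.3, -0.7, -0.8]
grip_width: 0.0115
```

Run:
```python
from bench import r
from m import *
o=r.get_obs();g=state(o);rep(o)
L=.002
def p(d): return -np.degrees(np.arcsin(.011/(.11-d)))
ws=[(pose2(d,p(d),0,L),DY,p(d),n) for d,n in ((.01,3),(.0,4))]
plan(ws,o)
f=r.grab_frame("top");cv2.imwrite("pics/t12.png",cv2.resize(f["color"][160:320,240:360,::-1],None,fx=3.7,fy=3.7,interpolation=cv2.INTER_CUBIC));np.savez("pics/t12.npz",**f)
```

```text
t 19.0 grasp [0.5786 0.3038 0.072 ] yaw/pitch/roll [-4.58 -6.31  0.14] F [ 2.3 -0.7 -0.8] M [-0.23 -1.02 -0.02] w 0.0115
rear s,lat,z mm [-11.3   4.6  15. ] front s,lat,z [98.   4.7  2.9]
dp [[-0.006, 0.004, -0.001], [-0.006, 0.004, -0.001], [-0.006, 0.004, -0.001], [0.0, 0.016, 0.0], [0.0, 0.016, 0.0], [0.0, 0.016, 0.0], [0.0, 0.016, 0.0]]
tw [[0.0, 0.0, 0.0], [0.0, 0.0, 0.0], [0.0, 0.0, 0.0], [-0.001, 0.0, 0.0], [-0.001, 0.0, 0.0], [-0.001, 0.0, 0.0], [-0.001, 0.0, 0.0]]
n 7
```

View pics/t12.png

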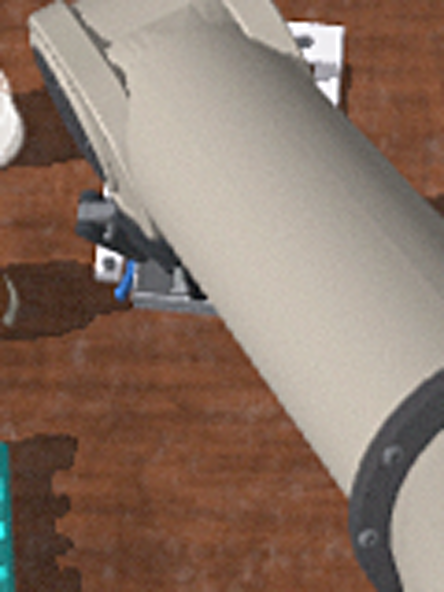

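The arm blocks the top view; only the rear-left corner at (133,300) shows. I check with the wrist and side cameras.

Run:
```python
from bench import r
from m import *
o=r.get_obs();g=state(o);rep(o)
f=r.grab_frame("wrist");cv2.imwrite("pics/w13.png",f["color"][:,:,::-1])
f=r.grab_frame("side");cv2.imwrite("pics/s13.png",cv2.resize(f["color"][190:260,270:420,::-1],None,fx=5,fy=5,interpolation=cv2.INTER_CUBIC))
```

```text
t 19.05 grasp [0.5786 0.3037 0.0719] yaw/pitch/roll [-4.59 -6.31  0.14] F [-0.4  0.3  1.6] M [-0.11 -0.28 -0.02] w 0.0114
rear s,lat,z mm [-11.4   4.6  14.9] front s,lat,z [98.   4.6  2.8]
```

View pics/w13.png

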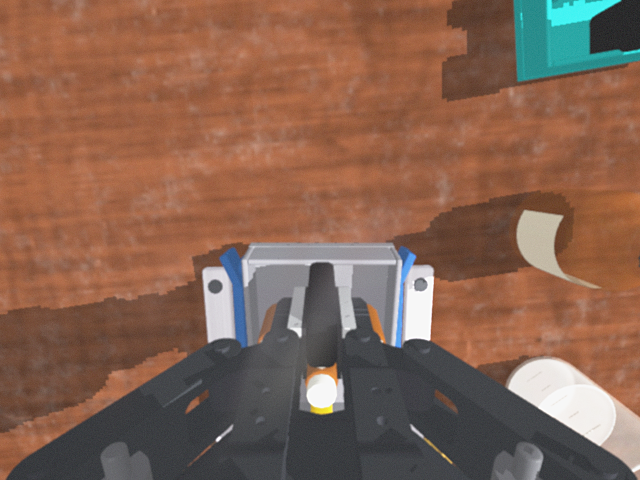

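View pics/s13.png

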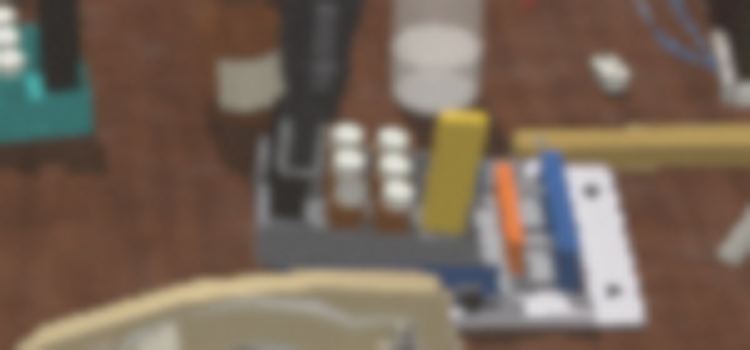

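The carrier is between the guides, slightly toward +y (right wall at u≈400 by the guide). The front wall (480) is about 10 mm short of the bar (500).

apply_moves(dp=[[-0.012,0.035,0],[-0.012,0.035,0],[-0.006,0.025,0],[0,0,0]], twist=[[0,0.001,0],[0,0,0],[0,0,0],[0,0,0]], jaw=[255,255,255,255])

```text
clock: 19.55
tcp_pos: [0.6009, 0.301, 0.2264]
orientation: [-2.233, -2.07, 0.124]
contact_force: [2.0, -2.2, -0.7]
grip_width: 0.0115
```

Run:
```python
from bench import r
from m import *
o=r.get_obs();g=state(o);rep(o)
```

```text
t 19.55 grasp [0.5818 0.3032 0.0726] yaw/pitch/roll [-4.34 -7.13  0.27] F [ 2.  -2.2 -0.7] M [-0.47 -1.   -0.01] w 0.0115
rear s,lat,z mm [-8.9  4.4 15.9] front s,lat,z [100.3   4.9   2.3]
```

apply_moves(dp=[[-0.02,0.045,0.002],[-0.02,0.045,0.002],[0,0,0]], twist=[[-0.006,0,0.001],[-0.006,0,0.001],[0,0,0]], jaw=[255,255,255])

```text
clock: 19.85
tcp_pos: [0.6086, 0.298, 0.2251]
orientation: [-2.245, -2.079, 0.102]
contact_force: [1.5, -1.5, 0.1]
grip_width: 0.0117
```

Run:
```python
from bench import r
from m import *
o=r.get_obs();g=state(o);rep(o)
```

```text
t 19.85 grasp [0.5926 0.3001 0.0709] yaw/pitch/roll [-4.4  -5.96  0.33] F [ 1.5 -1.5  0.1] M [-0.46 -0.95  0.04] w 0.0117
rear s,lat,z mm [ 3.3  2.2 13.8] front s,lat,z [112.7   2.6   2.4]
```

apply_moves(dp=[[0,0,0]], twist=[[0,0,0]], jaw=[255])

```text
clock: 19.95
tcp_pos: [0.6086, 0.2979, 0.225]
orientation: [-2.245, -2.079, 0.102]
contact_force: [-2.4, 0.0, 4.5]
grip_width: 0.0116
```

Run:
```python
from bench import r
from m import *
o=r.get_obs();g=state(o);rep(o)
f=r.grab_frame("side");cv2.imwrite("pics/s14.png",cv2.resize(f["color"][190:260,270:420,::-1],None,fx=5,fy=5,interpolation=cv2.INTER_CUBIC))
f=r.grab_frame("wrist");cv2.imwrite("pics/w14.png",f["color"][200:,:,::-1])
```

```text
t 19.95 grasp [0.5926 0.3    0.0709] yaw/pitch/roll [-4.39 -5.95  0.32] F [-2.4  0.   4.5] M [-0.2   0.05  0.05] w 0.0116
rear s,lat,z mm [ 3.3  2.2 13.7] front s,lat,z [112.7   2.6   2.3]
```

View pics/s14.png

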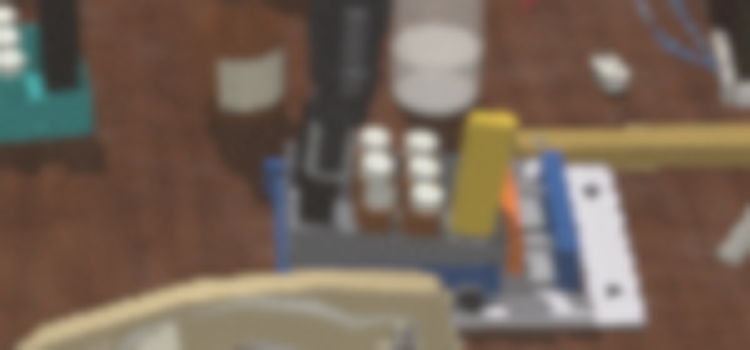

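View pics/w14.png

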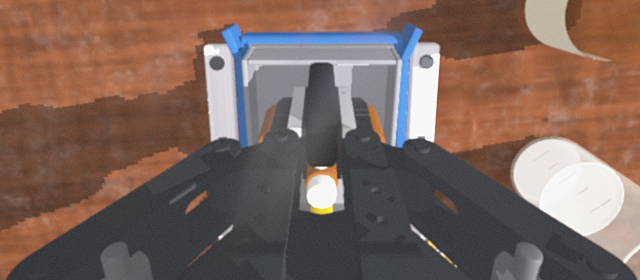

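Now the sill appears behind the rear wall (v≈40), and the front has reached the bar. I take small pushes and read the force after each.

apply_moves(dp=[[-0.003,0.025,0],[0,0.02,0],[0,0,0],[0,0,0]], twist=[[0,0,0],[0,0,0],[0,0,0],[0,0,0]], jaw=[255,255,255,255])

```text
clock: 20.45
tcp_pos: [0.6102, 0.2982, 0.2244]
orientation: [-2.239, -2.075, 0.116]
contact_force: [-2.2, 0.9, 4.1]
grip_width: 0.0112
```

Run:
```python
from bench import r
from m import *
o=r.get_obs();g=state(o);rep(o)
```

```text
t 20.45 grasp [0.5925 0.3001 0.0704] yaw/pitch/roll [-4.32 -6.59  0.2 ] F [-2.2  0.9  4.1] M [ 0.   -0.14 -0.04] w 0.0112
rear s,lat,z mm [ 2.5  2.1 13.5] front s,lat,z [111.8   2.6   0.9]
```

apply_moves(dp=[[0,0.045,0],[0,0.045,0],[0,0,0]], twist=[[-0.008,0,0],[-0.006,0,0],[0,0,0]], jaw=[255,255,255])

```text
clock: 20.75
tcp_pos: [0.6124, 0.2993, 0.2235]
orientation: [-2.242, -2.084, 0.118]
contact_force: [4.7, -1.5, 0.3]
grip_width: 0.0113
```

Run:
```python
from bench import r
from m import *
o=r.get_obs();g=state(o);rep(o)
f=r.grab_frame("side");cv2.imwrite("pics/s15.png",cv2.resize(f["color"][190:260,270:420,::-1],None,fx=5,fy=5,interpolation=cv2.INTER_CUBIC))
f=r.grab_frame("wrist");cv2.imwrite("pics/w15.png",f["color"][200:,:,::-1])
```

```text
t 20.75 grasp [0.5953 0.3001 0.0694] yaw/pitch/roll [-4.19 -6.31 -0.14] F [ 4.7 -1.5  0.3] M [-0.08 -1.53 -0.13] w 0.0113
rear s,lat,z mm [ 5.7  1.9 12.4] front s,lat,z [115.    2.7   0.3]
```

View pics/s15.png

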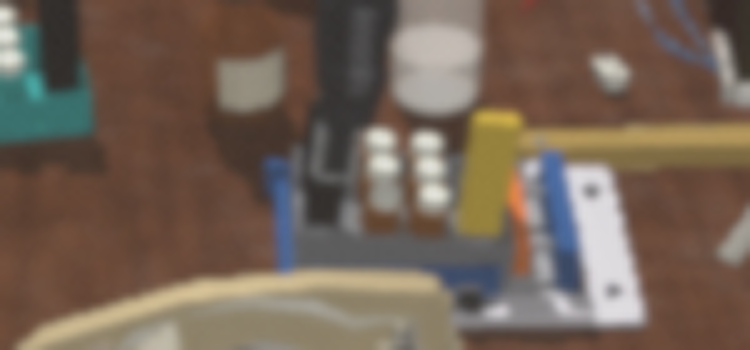

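View pics/w15.png

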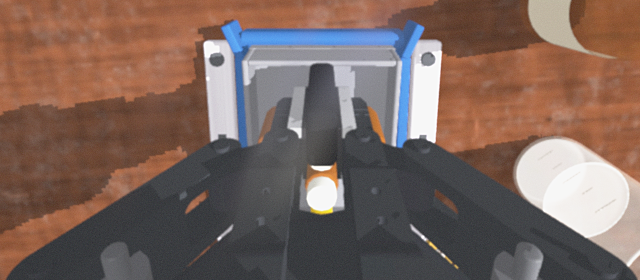

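The rear edge is just past the sill crest (sill fully visible behind it). Now I press the rear down while levelling.

Run:
```python
from bench import r
from m import *
o=r.get_obs();g=state(o);rep(o)
N=np.array([-AX[1],AX[0]])
def q(s,z,p): 
    x=poseE(s,z,p);x[:2]+=.0018*N;return x
plan([(q(.0075,.012,-5.7),DY,-5.7,1),(q(.0075,.008,-3),DY,-3,3),(q(.007,.003,0),DY,0,3)],o)
```

```text
t 20.85 grasp [0.5954 0.3001 0.0695] yaw/pitch/roll [-4.21 -6.34 -0.14] F [-4.8 -1.4  7.1] M [-0.18  0.66  0.  ] w 0.0111
rear s,lat,z mm [ 5.7  1.9 12.5] front s,lat,z [115.    2.6   0.3]
dp [[-0.007, -0.004, 0.001], [0.0, -0.027, 0.01], [0.0, -0.027, 0.009], [0.0, -0.027, 0.009], [0.0, -0.032, 0.012], [0.0, -0.032, 0.012], [0.0, -0.032, 0.012]]
tw [[-0.005, 0.001, 0.003], [-0.007, 0.0, 0.0], [-0.007, 0.0, 0.0], [-0.008, 0.0, 0.0], [-0.008, 0.0, 0.0], [-0.008, 0.0, 0.0], [-0.008, 0.0, 0.0]]
n 7
```

apply_moves(dp=[[0,0.035,0.01],[0,0.02,0.02],[0,0,0.025],[0,0,0]], twist=[[-0.006,0,0.001],[-0.006,0,0.001],[-0.007,0,0],[0,0,0]], jaw=[255,255,255,255])

```text
clock: 21.25
tcp_pos: [0.6087, 0.3006, 0.2154]
orientation: [-2.253, -2.092, 0.113]
contact_force: [3.2, 0.6, -4.5]
grip_width: 0.0114
```

Run:
```python
from bench import r
from m import *
o=r.get_obs();g=state(o);rep(o)
f=r.grab_frame("side");cv2.imwrite("pics/s16.png",cv2.resize(f["color"][190:260,270:420,::-1],None,fx=5,fy=5,interpolation=cv2.INTER_CUBIC))
f=r.grab_frame("wrist");cv2.imwrite("pics/w16.png",f["color"][200:,:,::-1])
state(r.get_obs())
```

```text
t 21.25 grasp [0.5935 0.3003 0.0612] yaw/pitch/roll [-4.28 -5.59 -0.53] F [ 3.2  0.6 -4.5] M [ 0.4  -1.42  0.04] w 0.0114
rear s,lat,z mm [4.5 1.6 3.9] front s,lat,z [114.    2.2  -6.8]
t 21.35 grasp [0.5937 0.3002 0.0613] yaw/pitch/roll [-4.31 -5.64 -0.53] F [-3.7  0.   0.6] M [0.25 0.36 0.03] w 0.0114
```

View pics/s16.png

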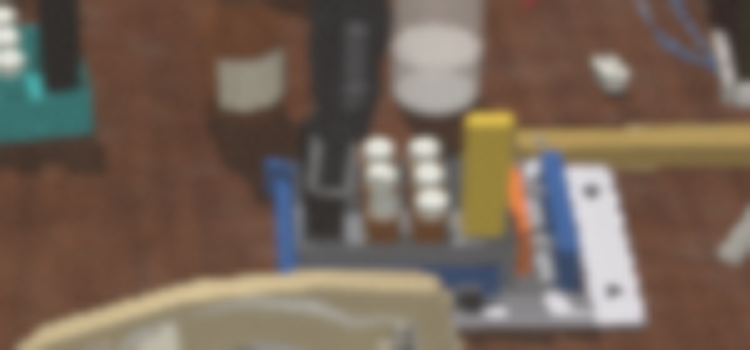

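View pics/w16.png

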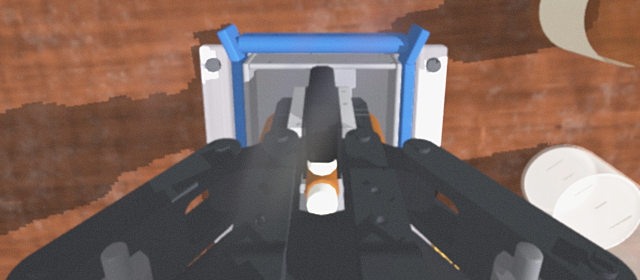

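The rear has dropped: the yellow lug stands upright, the grasp height of 61 mm matches a flat carrier on the 3 mm floor, and the whole sill shows behind the rear wall. I release, back off straight up, then check.

apply_moves(dp=[[0,0,0],[0,0,0],[0,0,0],[0,0,0],[0,0,0],[0,0,0],[0,0,-0.05],[0,0,-0.08],[0,0,-0.1],[0,0,-0.12],[0,0,-0.12],[0,0,-0.12],[0,0,-0.12]], twist=[[0,0,0],[0,0,0],[0,0,0],[0,0,0],[0,0,0],[0,0,0],[0,0,0],[0,0,0],[0,0,0],[0,0,0],[0,0,0],[0,0,0],[0,0,0]], jaw=[200,140,80,0,0,0,0,0,0,0,0,0,0])

```text
clock: 22.65
tcp_pos: [0.62, 0.2993, 0.3071]
orientation: [-2.258, -2.089, 0.111]
contact_force: [0.0, -0.0, -0.1]
grip_width: 0.0854
```

apply_moves(dp=[[0,-0.1,-0.1],[0,-0.2,-0.1],[0,-0.25,-0.1],[0,-0.25,-0.1],[0,-0.25,-0.1],[0,-0.2,0],[0,-0.1,0],[0,0,0]], twist=[[0,0,0],[0,0,0],[0,0,0],[0,0,0],[0,0,0],[0,0,0],[0,0,0],[0,0,0]], jaw=[0,0,0,0,0,0,0,0])

```text
clock: 23.45
tcp_pos: [0.4553, 0.3125, 0.393]
orientation: [-2.258, -2.091, 0.1]
contact_force: [0.2, 0.5, -0.0]
grip_width: 0.085
```

Run:
```python
from bench import r
from m import *
o=r.get_obs();g=state(o)
f=r.grab_frame("top");np.savez("pics/t17.npz",**f);cv2.imwrite("pics/t17.png",cv2.resize(f["color"][150:300,230:370,::-1],None,fx=4,fy=4,interpolation=cv2.INTER_CUBIC))
f2=r.grab_frame("side");cv2.imwrite("pics/s17.png",cv2.resize(f2["color"][190:260,270:420,::-1],None,fx=5,fy=5,interpolation=cv2.INTER_CUBIC))
W=world(f);N=np.array([-AX[1],AX[0]])
s=(W[...,:2]-SILL)@AX*1e3;l=(W[...,:2]-SILL)@N*1e3;z=W[...,2]*1e3
b=np.zeros(z.shape,bool);b[150:300,262:340]=1
m=b&(z>68)&(z<90)&(abs(l)<15)
for n,k in(("rear",m&(s<60)),("front",m&(s>60))): print(n,k.sum(),s[k].mean().round(1),l[k].mean().round(1),np.median(z[k]).round(1))
hs=cv2.cvtColor(f["color"],cv2.COLOR_RGB2HSV)
q=b&(cv2.inRange(hs,np.array((5,150,100)),np.array((18,255,255)))>0)&(z>15)&(z<35)&(s>90);print("bar",q.sum(),s[q].min(),np.median(s[q]),l[q].mean())
blue=b&(cv2.inRange(hs,np.array((100,120,60)),np.array((125,255,255)))>0)
k=blue&(abs(s)<9)&(abs(l)<35)&(abs(z-14)<8);print("sill",k.sum(),np.percentile(s[k],[3,97]).round(1))
k=b&~blue&(z>24)&(z<36)&(abs(l)<42);print("rim s",np.percentile(s[k],[1,99]),"l",np.percentile(l[k],[1,99]))
for lo,hi in((5,20),(95,116)): 
  kk=k&(s>lo)&(s<hi);print(lo,kk.sum(),np.median(z[kk]))
```

```text
t 23.45 grasp [0.4413 0.3128 0.2386] yaw/pitch/roll [-4.4  -5.15 -0.28] F [ 0.2  0.5 -0. ] M [ 0.03 -0.07  0.03] w 0.085
rear 47 21.3 -0.9 78.4
front 63 103.0 0.4 79.0
bar 68 115.90837960155551 119.56570438530188 -0.8160708412882736
sill 30 [-2.7  5.5]
rim s [  7.63188639 148.97017829] l [-39.53301162  40.43558574]
5 28 29.38668717313231
95 67 28.599040169623223
```

View pics/t17.png

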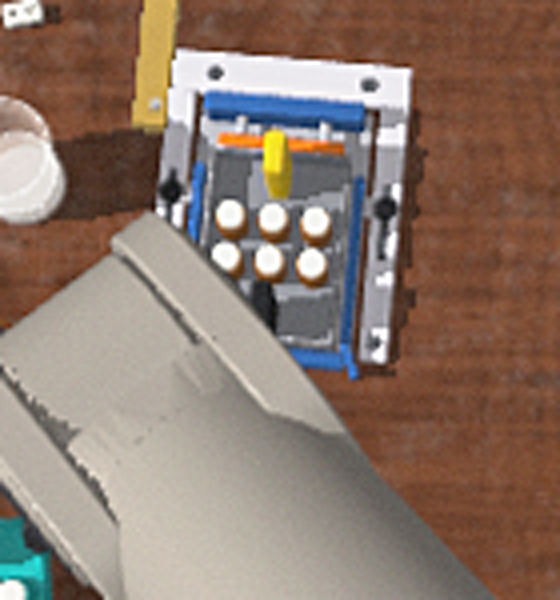

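View pics/s17.png

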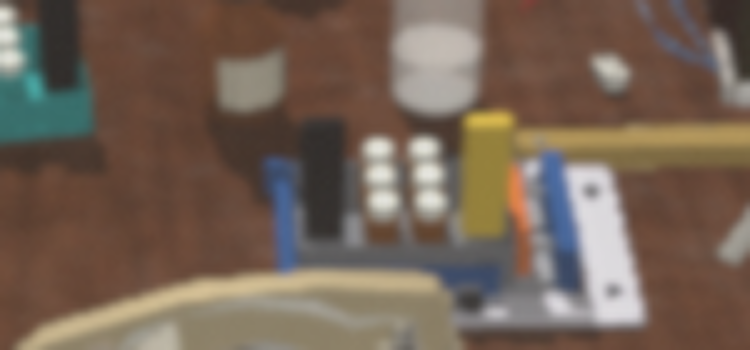

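The carrier lies flat: rims are at 29.4 and 28.6 mm, and lug tops are at 78.4 and 79.0 mm, which is 76 + 3 mm floor. It sits behind the sill with the bar pressed in about 4–5 mm and the gripper clear. I hand in.

```bash
python3 -c "
from bench import r
print(r.hand_in())"
```

```text
the job is handed in; nothing more can be done
None
```

The grey carrier is seated flat and clamped in the blue dock, and the job was handed in at about 23.6 s.

**What I did:** I raised the carrier by its yellow lug, drew it onto the sill and let go. I then took the black rear lug and pushed it over the sill and against the bar. A light press down dropped the rear behind the sill, and I released and backed off.

**Last checks, all passing:**
- **Flatness:** rims measured 29.4 mm (rear) and 28.6 mm (front), and lug tops 78.4 and 79.0 mm, as expected for a carrier flat on the 3 mm floor.
- **Position:** it lies between the guides and behind the sill, with the bar pressed in about 5 mm.
- **Forces:** the highest I read was about 9 N, and the gripper was free and clear at the end.
- **Bystanders:** the bottle and the beaker were not touched. In the last pictures only parts of them show, and those are where they stood before.

**Doubtful points:**
- Near the end of the draw, the force on the gripper was about the carrier's full weight (−5 N). The rear end may have been barely on the desk, or about 1 mm off it, just then; I lowered it at once.
- While sliding in, the carrier drifted lightly against the left guide (about 2 N).
- The arm hid part of the rear end in the last top view, so its seating rests on the side view and the depth readings.

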